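# Drift the steering-rack lug into line and hasp it down

### The arm

A 6-joint arm with a two-finger parallel gripper is mounted at the origin on the work surface. World frame = base frame: x ahead of the robot, y to its left, z up, the work surface at z = 0. Lengths are in m, angles in rad, forces in N, time in s.
With the tool pointing down it reaches from about 0.325 to 0.775 m from the base axis. Payload 5.5 kg.
Tool frame: the origin (TCP) lies midway between the tips of the shut fingers; the grasp point (between the pads) lies 19 mm behind it; z points along the fingers, x is the direction in which the jaws open and shut, and the axes are right-handed (so a half turn about z gives the same grasp; the last joint's range is limited). The gripper opens to 88 mm and grips with 3 to 60 N. Pads are 20 mm wide; open, the fingers measure 115 mm over their backs; the gripper's body (75 mm by 178 mm) begins 61 mm behind the grasp point.
Start: joints at [-1.23, 0.091, 1.231, -0, 1.82, -0.057], TCP at [0.232, -0.553, 0.223] pointing down, gripper open.
Joint ranges: [-2.87, 2.87], [-0.86, 2.18], [0.17, 2.46], [-1.51, 4.65], [0.06, 2.69], [-2.65, 2.65]. Speed limits (rad/s): [2.57, 2.57, 3.01, 3.14, 3.14, 3.14].

### API

Orientations are given as a unit quaternion [x, y, z, w].
In Python, from workcell import r gives the robot as it stands. The module is installed in compiled form; this text tells all that it offers.
- The arm moves only by the tool play_rows, never from a script. Its argument "moves" is a list of rows, each an object with "xyz": the shift along the tool's x, y, z in m, a list of three; "spin": the turn about the tool's z in rad; "gripper": the opening, from -1 (shut) to 1 (fully open). In form: [{"xyz": [dx, dy, dz], "spin": spin, "gripper": gripper}, ...]. A call has exactly 8 rows; each row is the pose to reach, as a shift and turn from the pose measured when the call began, along the tool's axes at that moment; what a row does not reach only later rows make up. A row lasts 1/12 s, in which the tool goes at most 41.7 mm and 7.16 degrees, less where a joint would pass 70% of its speed; a pose out of reach is approached as far as the arm can. A call with a gripper value outside its range is refused whole. The fingers move at their own pace and stop on an object; "squeeze" is the grip in N (left out, the last holds). Time passes only in rows, so rows that repeat a pose let the fingers close, or fill a call up. It gives the time, the measured TCP pose, the force and the opening at its end, in the units of the state.
- r.observe(): the state, without advancing time (a new reading comes with each control period).
- r.snapshot(name): name is "scene" or "top" or "wrist"; returns a dict with "frame" (384x512x3 uint8, red, green, blue), "K" (3x3 intrinsics, pixels), "dist" ([k1, k2, p1, p2, k3] as OpenCV has them; the pictures are not rectified), "xyz" and "orientation" of the camera in the world. Camera axes: x right, y up, looking along -z (the intrinsics and any distortion apply to the point x, -y, -z); pixel columns grow to the right and rows downward; lengths in m; the calibration is good to about 2 mm. A picture is of the moment at which its call begins. There is no depth.
- r.sign_off(): hands the job in, once; it reports no verdict.
The state is a dict: "time_s": time; "joints": joint angles; "dq": joint speeds; "tau": joint torques, N m; "position": TCP position; "eef_rot": TCP orientation; "contact_force": force on the tool from outside, world axes, zero at the start; "moment": the same for the moment, N m; "grip_width": finger opening in m.
Only numpy, scipy, OpenCV 4.12 (cv2) and the standard library are available. Lean on these libraries where they do the work, as an engineer would, in place of code of your own. Each camera call takes 0.05 s, during which the arm holds its last target.

### The job

Take the tapered drift (the tool with the broad round guard) out of the wooden tool stand and push it down through the hole in the jig's top plate until its guard sits flat on the plate, so that its taper pulls the lug of the steering rack below into line; let the drift do that, do not shove the rack housing by hand. Leave the drift in, then swing the hasp over it and down until it lies in its catch. Leave the other two tools standing in the stand and the spanner, socket and rubber rings where they lie.

Things in the scene. Friction and masses are not known exactly. Their poses are not given: they have to be found in the camera images.
- jig: Bench jig, fixed. Origin on the bench directly below the hole; z up, x from the hasp's hinge towards the rack housing (roughly away from the robot). Base plate 220 x 270 x 8 mm, x -90 to 130. Steel top plate: upper face z 80, underside z 72, x -85 to 52, y -45 to 45, on two blue cheeks at y +-39. The hasp's hinge is on the plate at the robot's side, the catch at the far side.
- jig_hole (a point): Centre of the through hole in the top plate, at its upper face, 80 mm above the bench: 19.5 mm diameter with a 1 mm chamfer. The plate does not move. Its axes are the jig's.
- lug_hole (a point): Centre of the hole (19.5 mm) in the rack's lug, at the lug's upper face, 66 mm above the bench. The lug is 12 mm thick (z 54 to 66), lies under the top plate and is seen through its hole. At the start it is 4 to 6 mm off, towards the jig's +y.
- rack (a joint): Endways slide of the steering rack (lug and housing) along the jig's +y, in m; 0 = the two holes are in line. It moves freely between -12 and 12 mm against about 5 N of friction and stays where it is left.
- housing (a point): The rack housing, an aluminium tube of 42 to 49 mm diameter and 360 mm overall length lying along the jig's y in two cradles (top at z 69.5). This point is the middle of its axis, at jig x 85, z 45, y as the slide. It carries the lug.
- drift: Tapered drift, steel, about 0.25 kg, standing loose and upright in any of the stand's three holes. Origin on its axis at the underside of its round guard, z up along the handle. Guard 38 mm diameter, z 0 to 6; round handle 20 mm diameter, z 6 to 56; below the guard a straight shank of 18 mm diameter (to z -28), then a taper to a blunt tip of 4 mm diameter at z -64.
- stand: Wooden tool stand, fixed, 230 (x) x 60 (y) x 68 mm high; origin at the centre of its underside. Three upright holes of 25 mm on its x axis, 75 mm apart (x -75, 0, 75); the tools' guards or handles rest on its upper face, z 68.
- screwdriver: Bystander in the stand: screwdriver with a black handle of 32 mm diameter, 65 mm tall above the stand; origin at the handle's lower end, no guard.
- punch: Bystander in the stand: stubby punch with a dark steel head of 31 mm diameter, only 34 mm tall above the stand; origin at the head's lower end, no guard.
- hasp (a joint): Angle of the hasp in rad: 0 = closed, level in its catch (a stop); grows as it opens upwards; starts at 1.5 to 1.8 (about upright), limit 1.9. Swings in the jig's x-z plane. Its hinge is stiff (0.18 N m of friction): it stays where it is left and moves with 1 to 3 N at the tab. With the drift home its side bars clear the guard by 2 mm.
- hasp_hinge (a point): Middle of the hasp's hinge axis (along the jig's y), at jig x -75, y 0, z 91 mm.
- hasp_tab (a point): Middle of the hasp's tab (free end) on its outer face: the upper face when closed, the face away from the drift when open. 138 mm from the hinge, 3 mm off the hasp's mid-plane; x from hinge to tab, z out of this face. The tab is 30 mm wide and runs 123 to 153 mm from the hinge. The hasp is a loop 45 mm wide, 6 mm thick; its window (45 to 112 mm from the hinge, 31 mm wide) passes over the drift's handle.
- catch (a point): Middle of the catch's rest on the top plate, at jig x 42, y 0, z 87.5 mm, where the hasp's cross bar (112 to 124 mm from the hinge) lies when closed. A lug 10 mm (x) by 8 mm (y) stands at either end, at y +-28, up to z 104.
- spanner: Bystander: steel spanner 170 mm long, loose on the bench.
- seal_a: Bystander: black rubber ring 38 mm across, 6 mm high, loose on the bench.
- seal_b: Bystander: black rubber ring 28 mm across, 5 mm high, loose on the bench.
- socket: Bystander: steel socket, upright cylinder 28 mm across and 32 mm high, loose on the bench.

How it is judged:
By the outcome, as a careful person would: the job done as asked, in the order asked, and still so for the second after the job is handed in, with the robot touching nothing.
It also fails if it takes over 66 s, if anything falls off the work surface, if the arm or the gripper's body presses on something with over 40 N, if the wrist force passes 120 N, or if a joint passes its speed limit or range.

## Working session

There is one attempt and no reset: what is moved stays moved. The work goes in short steps, Python scripts to look and compute and a tool call to move; the robot and the scene stay as the last step left them, time stands still between calls to the robot, and variables do not carry over. Pictures are saved under pics/ and viewed, and the job is handed in when it is done.

Besides the shell and the picture viewer there is one more tool, called after ">>>" as name(argument=value, ...), one argument or row to a line, values as JSON. play_rows: Moves the arm, as the interface text tells. Its arguments: {"type":"object","properties":{"moves":{"type":"array","items":{"type":"object","properties":{"xyz":{"type":"array","items":{"type":"number"}},"spin":{"type":"number"},"gripper":{"type":"number"}}}},"squeeze":{"type":"number"}},"required":["moves"]}

```bash
mkdir -p pics; ls
python3 - <<'E'
from workcell import r
import cv2
print(r.observe())
for n in ["scene","top","wrist"]:
    s=r.snapshot(n)
    cv2.imwrite(f"pics/{n}0.png",cv2.cvtColor(s["frame"],cv2.COLOR_RGB2BGR))
    print(n,s["K"],s["dist"],s["xyz"],s["orientation"])
E
```

```text
pics
{'time_s': 0.0, 'joints': array([-1.22969798e+00,  9.18558536e-02,  1.23188469e+00, -6.27289301e-06,
        1.81979580e+00, -5.67206788e-02]), 'dq': array([-0.00041045, -0.00148792,  0.00010115,  0.00154884, -0.00019783,
       -0.00106481]), 'tau': array([-1.71334082e-04, -4.46449685e+01, -4.06445289e+01,  6.98263873e-02,
        2.94585025e-02, -1.74481252e-04]), 'position': array([ 0.23233021, -0.55286972,  0.22150936]), 'eef_rot': array([ 8.32888311e-01, -5.53440256e-01, -7.79470899e-04, -5.80448135e-04]), 'contact_force': array([-0.10477573, -0.22832404, -0.26127602]), 'moment': array([-0.03873375, -0.01958255,  0.01407537]), 'grip_width': 0.0878144060152371}
scene [[346.67783992   0.         256.53687024]
 [  0.         346.67783992 188.73402931]
 [  0.           0.           1.        ]] [-0.07040485  0.          0.          0.          0.        ] [ 0.98877873 -0.40415692  0.74912222] [0.32234395 0.13569519 0.37919251 0.85667627]
top [[497.08347687   0.         259.3841659 ]
 [  0.         497.08347687 196.15605937]
 [  0.           0.           1.        ]] [-0.14791704  0.          0.          0.          0.        ] [0.31394459 0.00459437 1.20631405] [-0.07115983  0.07940472  0.7563358  -0.64543576]
wrist [[284.06579857   0.         255.45663306]
 [  0.         284.06579857 191.62758579]
 [  0.           0.           1.        ]] [-0.045839  0.        0.        0.        0.      ] [ 0.29821443 -0.52427299  0.38320067] [-0.11042301  0.07428683 -0.5482435   0.82566173]
```

View pics/scene0.png

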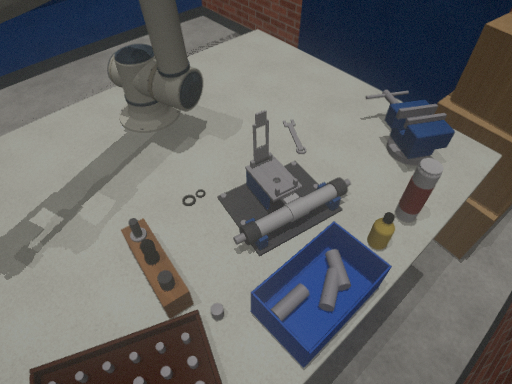

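View pics/top0.png

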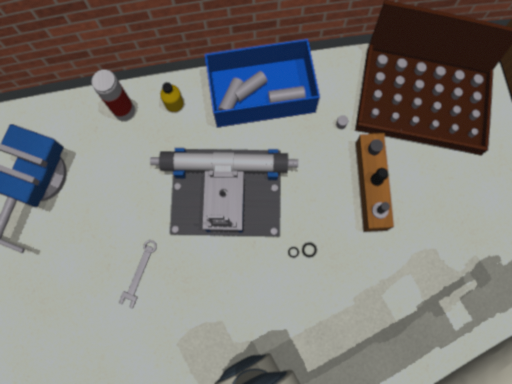

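View pics/wrist0.png

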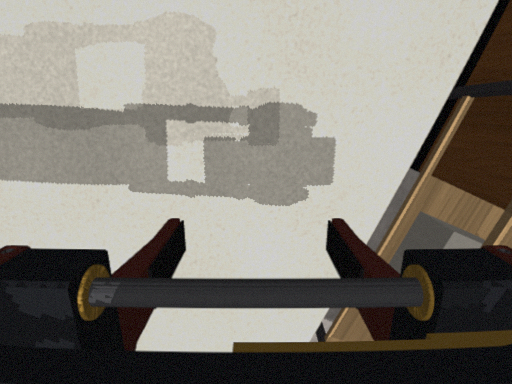

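The drift, with its broad guard, stands in the stand's hole nearest the robot: top view about (381,209), scene view about (137,228). The jig hole is at about (223,193) in the top view, and the hasp is upright on the robot side. Next I'll zoom in.

```bash
cat > h.py <<'E'
import numpy as np, cv2, pickle
from scipy.spatial.transform import Rotation as R
from scipy.optimize import least_squares
F=np.diag([1.,-1,-1])
def proj(s,P):
    P=np.atleast_2d(P); c=(P-s["xyz"])@R.from_quat(s["orientation"]).as_matrix()
    c=c*[1,-1,-1]
    return cv2.projectPoints(c.reshape(-1,1,3),np.zeros(3),np.zeros(3),s["K"],np.array(s["dist"]))[0].reshape(-1,2)
def ray(s,uv):
    p=cv2.undistortPoints(np.array([[uv]],float),s["K"],np.array(s["dist"]))[0,0]
    d=R.from_quat(s["orientation"]).as_matrix()@np.array([p[0],-p[1],-1])
    return np.array(s["xyz"]),d/np.linalg.norm(d)
def atz(s,uv,z):
    o,d=ray(s,uv); return o+d*(z-o[2])/d[2]
def tri(*ob):
    A=np.zeros((3,3));b=np.zeros(3)
    for s,uv in ob:
        o,d=ray(s,uv);M=np.eye(3)-np.outer(d,d);A+=M;b+=M@o
    p=np.linalg.solve(A,b)
    return p,[np.linalg.norm(proj(s,p)[0]-uv) for s,uv in ob]
def save(s,n): pickle.dump(s,open(f"pics/{n}.pkl","wb"))
def load(n): return pickle.load(open(f"pics/{n}.pkl","rb"))
def crop(s,x0,y0,x1,y1,k,n,pts=None):
    im=cv2.cvtColor(s["frame"],cv2.COLOR_RGB2BGR)[y0:y1,x0:x1]
    im=cv2.resize(im,None,fx=k,fy=k,interpolation=cv2.INTER_CUBIC)
    if pts is not None:
        for p in pts: cv2.circle(im,(int((p[0]-x0+.5)*k),int((p[1]-y0+.5)*k)),2,(0,255,0),-1)
    cv2.imwrite(f"pics/{n}.png",im)
E
python3 - <<'E'
from workcell import r
from h import *
for n in ["scene","top"]:
    s=r.snapshot(n); save(s,n+"0")
s=load("top0"); crop(s,340,110,420,240,4.6,"t_stand"); crop(s,150,140,300,245,5,"t_jig")
s=load("scene0"); crop(s,110,200,210,320,5,"s_stand"); crop(s,210,100,360,250,4,"s_jig")
E
```

```text
(no output)
```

View pics/t_stand.png

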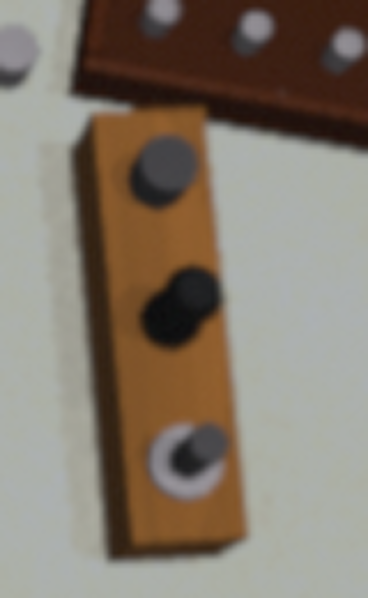

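View pics/t_jig.png

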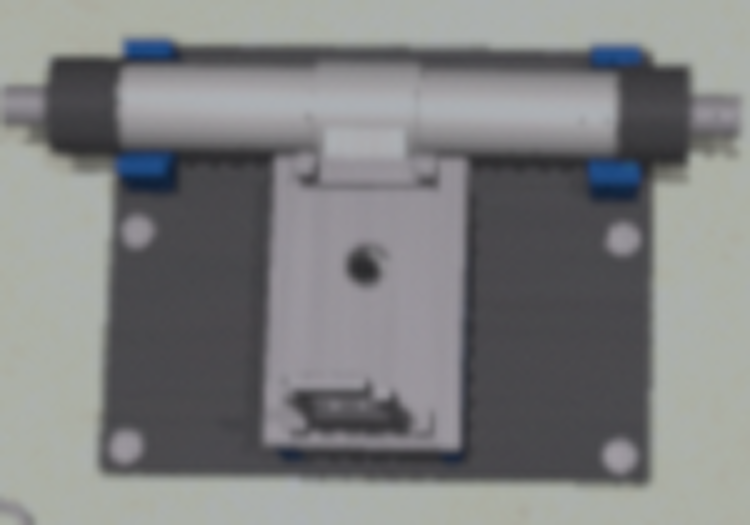

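View pics/s_stand.png

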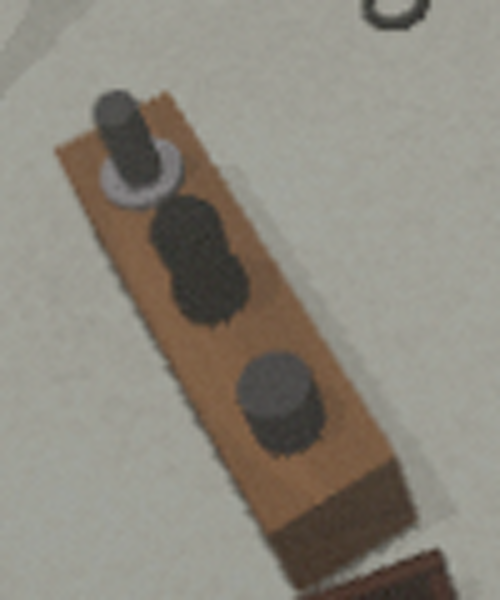

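View pics/s_jig.png

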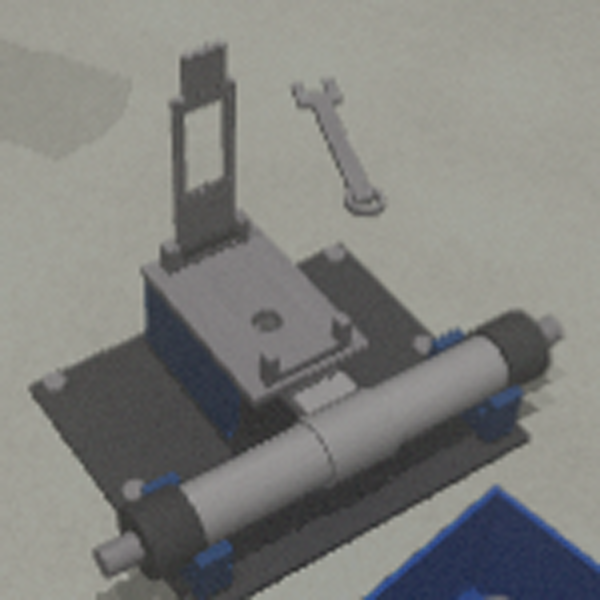

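```bash
cat > m1.py <<'E'
from h import *
t=load("top0"); s=load("scene0")
def T(x,y): return np.array([x/5+150-.5,y/5+140-.5])
def S(x,y): return np.array([x/4+210-.5,y/4+100-.5])
def TS(x,y): return np.array([x/4.6+340-.5,y/4.6+110-.5])
def SS(x,y): return np.array([x/5+110-.5,y/5+200-.5])
print("top",tri((t,TS(208,441)),(s,SS(118,106))))
print("guard",tri((t,TS(187,461)),(s,SS(142,173))))
print("hole",tri((t,T(365,266)),(s,S(267,321))))
print(atz(t,T(365,266),.08),atz(s,S(267,321),.08))
obs=[(t,T(365,266),(0,0,80)),(s,S(267,321),(0,0,80)),
(t,T(262,445),(-85,45,80)),(t,T(463,453),(-85,-45,80)),
(s,S(145,268),(-85,-45,80)),(s,S(250,225),(-85,45,80)),(s,S(367,343),(52,45,80)),(s,S(258,403),(52,-45,80)),(t,T(468,158),(52,-45,80))]
def W(p,q): 
    c,n=np.cos(p[2]),np.sin(p[2]);q=np.array(q)/1e3
    return np.array([p[0]+c*q[0]-n*q[1],p[1]+n*q[0]+c*q[1],q[2]])
f=lambda p:np.concatenate([proj(v,W(p,q))[0]-uv for v,uv,q in obs])
o=least_squares(f,[.45,.05,0]);print("jig",o.x,np.degrees(o.x[2]));print(f(o.x).reshape(-1,2).round(1))
E
python3 m1.py
```

```text
top (array([ 0.48140446, -0.29984879,  0.12539919]), [np.float64(0.040417833286376215), np.float64(0.04213889162418557)])
guard (array([ 0.48092846, -0.30182398,  0.07353313]), [np.float64(0.06992535009052618), np.float64(0.0724424320084438)])
hole (array([0.5775284 , 0.05482185, 0.07891854]), [np.float64(0.3501760847500783), np.float64(0.3109063644174062)])
[0.57779034 0.05541991 0.08      ] [0.5777977  0.05334498 0.08      ]
jig [ 0.57777429  0.05394972 -0.17402145] -9.970694402533331
[[ 0.6 -0.1]
 [ 0.2 -0.1]
 [ 0.5 -0. ]
 [-0.5 -0.9]
 [-0.9 -0.1]
 [ 0.3 -1.4]
 [ 0.9  0.2]
 [-0.6 -0.5]
 [-0.1  0.2]]
```

```bash
cat >> h.py <<'E'
JIG=np.array([0.5778,0.0540,-0.174])
def rel(o,target,yaw=None):
    """shift in tool axes to world target; spin so that tool x is along world angle yaw (mod pi)"""
    M=R.from_quat(o["eef_rot"]).as_matrix()
    d=M.T@(np.array(target)-o["position"])
    sp=None
    if yaw is not None:
        cur=np.arctan2(M[1,0],M[0,0]); dy=(yaw-cur+np.pi/2)%np.pi-np.pi/2
        sp=-dy if M[2,2]<0 else dy
    return d.round(4),None if sp is None else round(sp,4)
def jw(x,y,z,J=None):
    J=JIG if J is None else J
    c,n=np.cos(J[2]),np.sin(J[2]);return np.array([J[0]+c*x-n*y,J[1]+n*x+c*y,z])
E
python3 - <<'E'
from workcell import r
from h import *
o=r.observe();M=R.from_quat(o["eef_rot"]).as_matrix();print(M.round(3))
w=np.array([0.29821443,-0.52427299,0.38320067]);print("cam in tool",M.T@(w-o["position"]))
print(rel(o,[.481,-.301,.22],JIG[2]+np.pi/2), o["joints"])
E
```

```text
[[ 0.387 -0.922 -0.   ]
 [-0.922 -0.387  0.001]
 [-0.001 -0.    -1.   ]]
cam in tool [-0.00115088 -0.07182991 -0.16106815]
(array([-0.136 , -0.3268,  0.0023]), np.float64(0.5718)) [-1.22970189e+00  9.14344150e-02  1.23124001e+00  3.11351907e-05
  1.81980493e+00 -5.66954185e-02]
```

>>> play_rows(
  moves=[
    {"xyz": [-0.014,-0.033,0],"spin": 0.07,"gripper": 1},
    {"xyz": [-0.028,-0.066,0],"spin": 0.14,"gripper": 1},
    {"xyz": [-0.043,-0.102,0],"spin": 0.21,"gripper": 1},
    {"xyz": [-0.058,-0.138,0],"spin": 0.28,"gripper": 1},
    {"xyz": [-0.073,-0.174,0],"spin": 0.35,"gripper": 1},
    {"xyz": [-0.087,-0.21,0],"spin": 0.43,"gripper": 1},
    {"xyz": [-0.1,-0.24,0],"spin": 0.5,"gripper": 1},
    {"xyz": [-0.11,-0.262,0],"spin": 0.57,"gripper": 1},
  ],
)

```text
time_s: 0.92
position: [0.433, -0.3478, 0.2222]
eef_rot: [-0.643, 0.766, 0.0, 0.001]
contact_force: [-1.4, -0.8, -0.7]
grip_width: 0.0875
```

Run:
```python
from workcell import r
from h import *
o=r.observe();s=r.snapshot("wrist");save(s,"w1");crop(s,0,0,512,384,1.5,"w1")
print(o["position"],o["joints"],o["contact_force"],rel(o,[.481,-.301,.16],JIG[2]+np.pi/2))
print(proj(s,[[.481,-.3015,.068],[.481,-.3015,.124]]))
```

```text
[ 0.43304522 -0.34778438  0.22218863] [-7.38601997e-01 -2.86658852e-02  1.35371221e+00  1.16412862e-03
  1.81731616e+00  1.00621012e+00] [-1.4324051  -0.78571339 -0.65560965] (array([-0.0543, -0.0391,  0.0623]), np.float64(0.0003))
[[207.62827216 144.12381887]
 [197.5791066  150.39812975]]
```

View pics/w1.png

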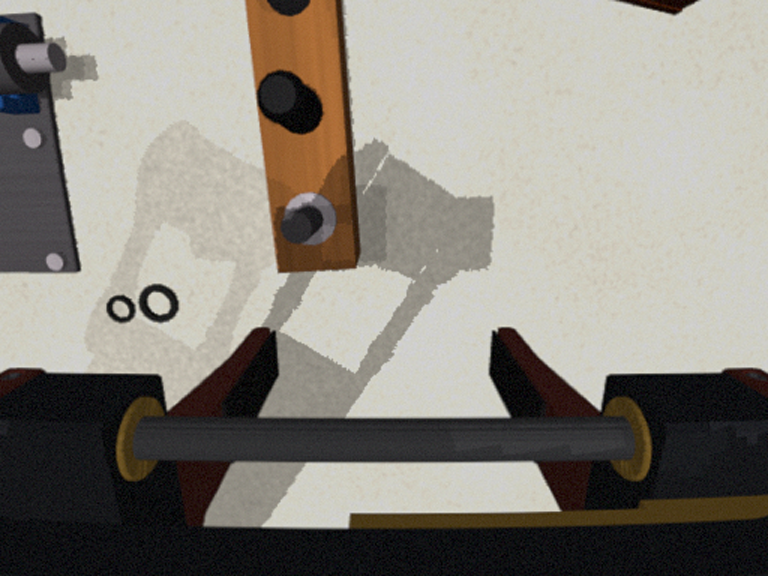

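Run:
```python
from workcell import r
from h import *
s=load("w1")
print(atz(s,np.array([294,228.5])/1.5-.33,.124),atz(s,np.array([309.5,219])/1.5-.33,.073))
t=load("top0");c=load("scene0")
from m1 import TS,SS
print(tri((s,np.array([294,228.5])/1.5-.33),(t,TS(208,441)),(c,SS(118,106))))
o=r.observe();print(rel(o,[.480,-.3005,.16],JIG[2]+np.pi/2))
```

```text
[ 0.4798733  -0.29944359  0.124     ] [ 0.4800277  -0.30031422  0.073     ]
top (array([ 0.48140446, -0.29984879,  0.12539919]), [np.float64(0.040417833286376215), np.float64(0.04213889162418557)])
guard (array([ 0.48092846, -0.30182398,  0.07353313]), [np.float64(0.06992535009052618), np.float64(0.0724424320084438)])
hole (array([0.5775284 , 0.05482185, 0.07891854]), [np.float64(0.3501760847500783), np.float64(0.3109063644174062)])
[0.57779034 0.05541991 0.08      ] [0.5777977  0.05334498 0.08      ]
jig [ 0.57777429  0.05394972 -0.17402145] -9.970694402533331
[[ 0.6 -0.1]
 [ 0.2 -0.1]
 [ 0.5 -0. ]
 [-0.5 -0.9]
 [-0.9 -0.1]
 [ 0.3 -1.4]
 [ 0.9  0.2]
 [-0.6 -0.5]
 [-0.1  0.2]]
(array([ 0.48082913, -0.29979906,  0.12520104]), [np.float64(0.9385133646332635), np.float64(0.2626718239854185), np.float64(0.17088858742197346)])
(array([-0.0518, -0.0363,  0.0624]), np.float64(-0.0012))
```

>>> play_rows(
  moves=[
    {"xyz": [-0.026,-0.018,0],"spin": 0,"gripper": 1},
    {"xyz": [-0.052,-0.0365,0],"spin": 0,"gripper": 1},
    {"xyz": [-0.052,-0.0365,0.02],"spin": 0,"gripper": 1},
    {"xyz": [-0.052,-0.0365,0.045],"spin": 0,"gripper": 1},
    {"xyz": [-0.052,-0.0365,0.065],"spin": 0,"gripper": 1},
    {"xyz": [-0.052,-0.0365,0.08],"spin": 0,"gripper": 1},
    {"xyz": [-0.052,-0.0365,0.08],"spin": 0,"gripper": 1},
    {"xyz": [-0.052,-0.0365,0.08],"spin": 0,"gripper": 1},
  ],
)

```text
time_s: 1.63
position: [0.4798, -0.3001, 0.1416]
eef_rot: [-0.643, 0.766, 0.002, 0.001]
contact_force: [0.4, 0.3, 0.4]
grip_width: 0.0877
```

Run:
```python
from workcell import r
from h import *
o=r.observe();s=r.snapshot("wrist");save(s,"w2");crop(s,0,0,512,384,1.5,"w2")
print(o["position"],rel(o,[.480,-.300,.089],JIG[2]+np.pi/2))
print(proj(s,[[.480,-.300,.074],[.480,-.300,.124]])*1.5)
```

```text
[ 0.47975422 -0.30006608  0.14163315] (array([ 0.0001, -0.0003,  0.0526]), np.float64(-0.0011))
[[384.85323616 301.61609443]
 [384.77918522 334.59053008]]
```

View pics/w2.png

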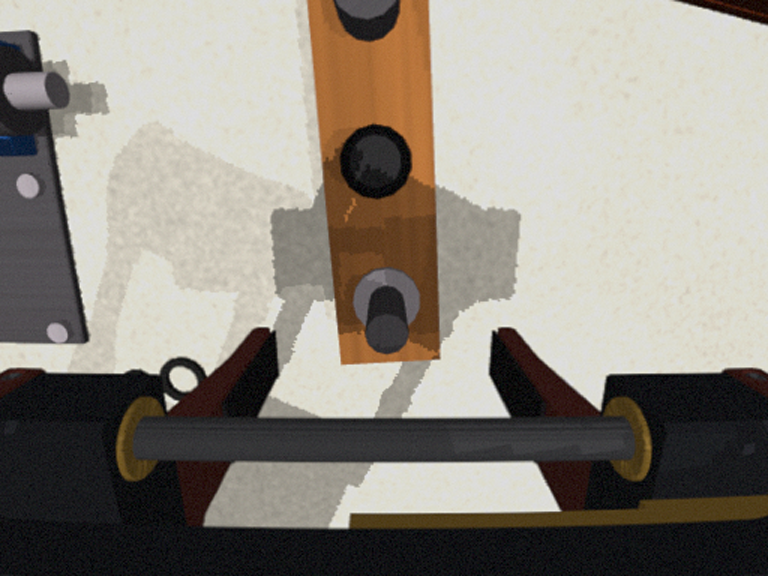

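The handle top appears at (386,334), 1–2 px from the prediction and centred between the fingers. I'll descend and grip.

>>> play_rows(
  moves=[
    {"xyz": [0,0,0.016],"spin": 0,"gripper": 1},
    {"xyz": [0,0,0.032],"spin": 0,"gripper": 1},
    {"xyz": [0,0,0.045],"spin": 0,"gripper": 1},
    {"xyz": [0,0,0.052],"spin": 0,"gripper": 1},
    {"xyz": [0,0,0.052],"spin": 0,"gripper": 0.2},
    {"xyz": [0,0,0.052],"spin": 0,"gripper": -1},
    {"xyz": [0,0,0.052],"spin": 0,"gripper": -1},
    {"xyz": [0,0,0.052],"spin": 0,"gripper": -1},
  ],
  squeeze=50,
)

```text
time_s: 2.35
position: [0.4809, -0.3007, 0.0925]
eef_rot: [-0.643, 0.766, -0.001, 0.002]
contact_force: [-0.6, 1.5, -0.4]
grip_width: 0.0646
```

>>> play_rows(
  moves=[
    {"xyz": [0,0,0],"spin": 0,"gripper": -1},
    {"xyz": [0,0,0],"spin": 0,"gripper": -1},
    {"xyz": [0,0,0],"spin": 0,"gripper": -1},
    {"xyz": [0,0,0],"spin": 0,"gripper": -1},
    {"xyz": [0,0,0],"spin": 0,"gripper": -1},
    {"xyz": [0,0,0],"spin": 0,"gripper": -1},
    {"xyz": [0,0,0],"spin": 0,"gripper": -1},
    {"xyz": [0,0,0],"spin": 0,"gripper": -1},
  ],
)

```text
time_s: 3.02
position: [0.4808, -0.3008, 0.0923]
eef_rot: [-0.642, 0.766, -0.0, 0.002]
contact_force: [0.1, -0.3, 0.5]
grip_width: 0.0191
```

>>> play_rows(
  moves=[
    {"xyz": [0,0,-0.01],"spin": 0,"gripper": -1},
    {"xyz": [0,0,-0.03],"spin": 0,"gripper": -1},
    {"xyz": [0,0,-0.055],"spin": 0,"gripper": -1},
    {"xyz": [0,0,-0.08],"spin": 0,"gripper": -1},
    {"xyz": [0,0,-0.105],"spin": 0,"gripper": -1},
    {"xyz": [0,0,-0.13],"spin": 0,"gripper": -1},
    {"xyz": [0,0,-0.145],"spin": 0,"gripper": -1},
    {"xyz": [0,0,-0.15],"spin": 0,"gripper": -1},
  ],
)

```text
time_s: 3.68
position: [0.4809, -0.3014, 0.2465]
eef_rot: [-0.643, 0.766, -0.003, 0.003]
contact_force: [0.3, -0.1, -2.8]
grip_width: 0.0196
```

Run:
```python
from workcell import r
from h import *
o=r.observe();s=r.snapshot("wrist");save(s,"w3");crop(s,0,0,512,384,1.5,"w3")
c=r.snapshot("scene");crop(c,80,130,230,280,4,"s3")
print(o["position"],o["grip_width"],o["contact_force"],rel(o,jw(0,0,.24),JIG[2]+np.pi/2))
```

```text
[ 0.48094349 -0.30143078  0.24648787] 0.019567931640287802 [ 0.29392409 -0.0795309  -2.78989857] (array([-0.3669, -0.0334,  0.0067]), np.float64(-0.0012))
```

View pics/w3.png

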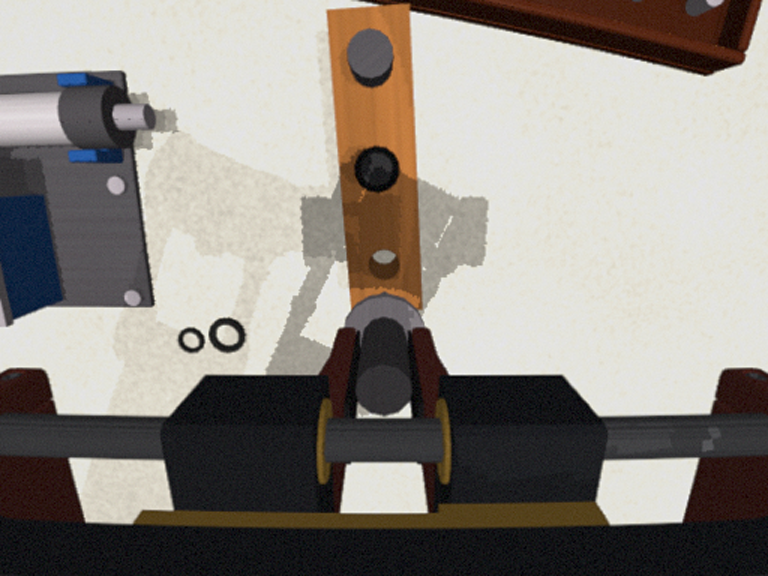

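View pics/s3.png

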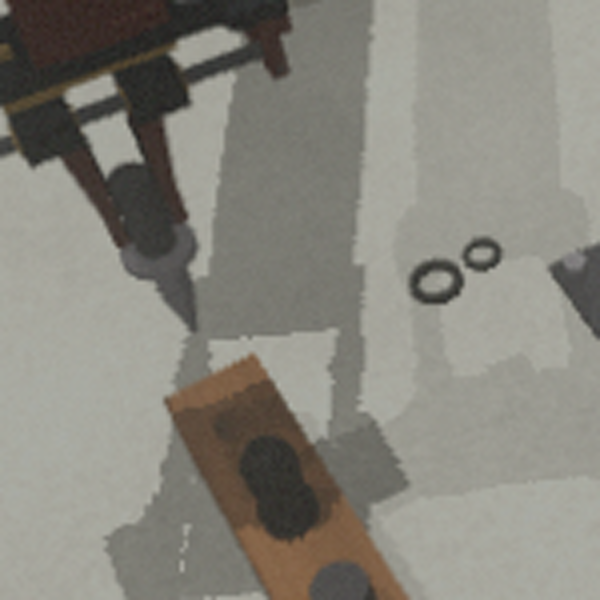

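Run:
```python
from workcell import r
from h import *
o=r.observe();p=o["position"];g=p[2]-.0215-.003
c=load("scene0");w=load("w3")
for dx in (0,.002):
  q=p+[dx,0,0]
  P=[[q[0],q[1],g+.056],[q[0],q[1],g+.006],[q[0],q[1],g-.064]]
  print((proj(c,P)+.5-[80,130])*4, (proj(w,P)+.5)*1.5)
```

```text
[[129.94302171 179.67790242]
 [159.86593588 248.38431526]
 [197.02888111 332.96146798]] [[385.72995666 385.77601767]
 [385.30758222 333.85980848]
 [384.97484992 293.08028739]]
[[131.89724934 181.97200607]
 [161.76835243 250.65694501]
 [198.85745937 335.18735167]] [[384.7283331  380.61463575]
 [384.55168832 329.82219909]
 [384.41276413 290.00035471]]
```

The stand hole is now empty at (383,257) in the wrist view. The drift hangs vertical to within about 1 mm of the model projection, so I'll carry it over.

>>> play_rows(
  moves=[
    {"xyz": [-0.015,0,0],"spin": 0,"gripper": -1},
    {"xyz": [-0.045,-0.004,0],"spin": 0,"gripper": -1},
    {"xyz": [-0.078,-0.008,0],"spin": 0,"gripper": -1},
    {"xyz": [-0.112,-0.012,0],"spin": 0,"gripper": -1},
    {"xyz": [-0.146,-0.016,0],"spin": 0,"gripper": -1},
    {"xyz": [-0.18,-0.02,0],"spin": 0,"gripper": -1},
    {"xyz": [-0.214,-0.024,0],"spin": 0,"gripper": -1},
    {"xyz": [-0.248,-0.028,0],"spin": 0,"gripper": -1},
  ],
)

```text
time_s: 4.45
position: [0.5508, -0.0593, 0.242]
eef_rot: [-0.643, 0.766, -0.0, 0.001]
contact_force: [0.3, -0.5, -1.7]
grip_width: 0.019
```

>>> play_rows(
  moves=[
    {"xyz": [-0.034,-0.001,0],"spin": 0,"gripper": -1},
    {"xyz": [-0.063,-0.002,0],"spin": 0,"gripper": -1},
    {"xyz": [-0.085,-0.003,0],"spin": 0,"gripper": -1},
    {"xyz": [-0.1,-0.004,0],"spin": 0,"gripper": -1},
    {"xyz": [-0.112,-0.005,0],"spin": 0,"gripper": -1},
    {"xyz": [-0.115,-0.005,0],"spin": 0,"gripper": -1},
    {"xyz": [-0.115,-0.005,0],"spin": 0,"gripper": -1},
    {"xyz": [-0.115,-0.005,0],"spin": 0,"gripper": -1},
  ],
)

```text
time_s: 5.12
position: [0.5754, 0.0527, 0.2416]
eef_rot: [-0.643, 0.766, 0.0, 0.001]
contact_force: [0.0, -1.0, -1.0]
grip_width: 0.0194
```

Run:
```python
from workcell import r
from h import *
o=r.observe();s=r.snapshot("wrist");save(s,"w4");crop(s,0,0,512,384,1.5,"w4")
crop(s,200,120,320,260,5,"w4z")
c=r.snapshot("scene");save(c,"s4");crop(c,210,80,360,230,4,"s4")
t=r.snapshot("top");save(t,"t4")
print(o["position"],o["grip_width"],o["contact_force"],rel(o,jw(0,0,.24),JIG[2]+np.pi/2))
print((proj(s,jw(0,0,.08))-[200,120]+.5)*5)
```

```text
[0.57544513 0.05266158 0.24162521] 0.019408368349116738 [ 0.00210118 -1.00707898 -1.0368795 ] (array([-0.0017, -0.0021,  0.0016]), np.float64(-0.0012))
[[276.44523961 281.29762095]]
```

View pics/w4.png

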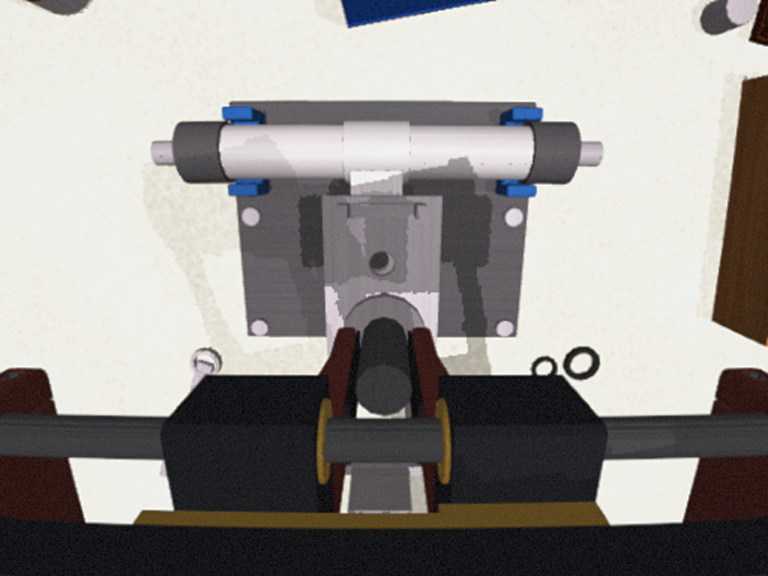

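View pics/w4z.png

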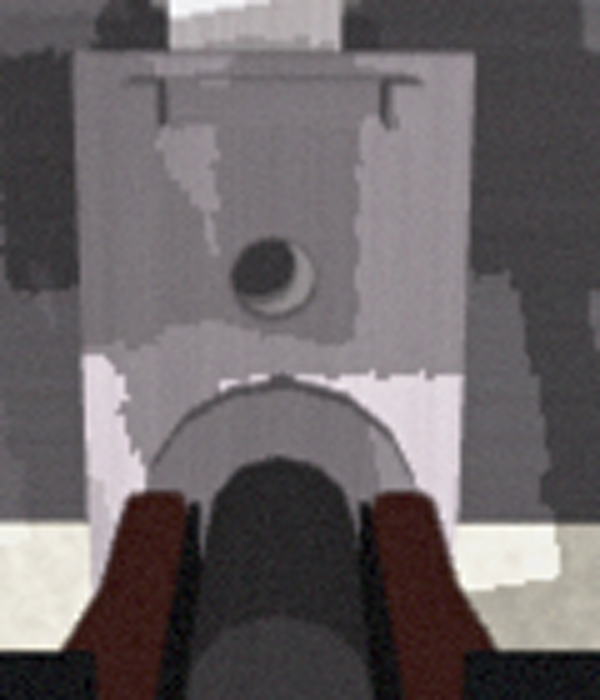

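View pics/s4.png

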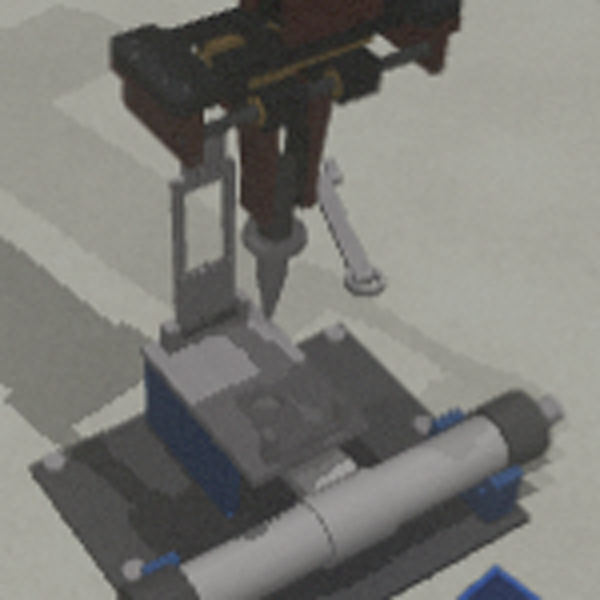

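Run:
```python
from workcell import r
from h import *
s=load("w4");o=r.observe()
h=atz(s,np.array([274,278])/5+[200,120]-.5,.08);print(h)
print(rel(o,[h[0],h[1],.21]))
# two-view hole using w4 and top0
```

```text
[0.57866871 0.05442284 0.08      ]
(array([-0.0028, -0.0025,  0.0322]), None)
```

>>> play_rows(
  moves=[
    {"xyz": [-0.0026,-0.0024,0],"spin": 0,"gripper": -1},
    {"xyz": [-0.0026,-0.0024,0.01],"spin": 0,"gripper": -1},
    {"xyz": [-0.0026,-0.0024,0.025],"spin": 0,"gripper": -1},
    {"xyz": [-0.0026,-0.0024,0.04],"spin": 0,"gripper": -1},
    {"xyz": [-0.0026,-0.0024,0.052],"spin": 0,"gripper": -1},
    {"xyz": [-0.0026,-0.0024,0.058],"spin": 0,"gripper": -1},
    {"xyz": [-0.0026,-0.0024,0.06],"spin": 0,"gripper": -1},
    {"xyz": [-0.0026,-0.0024,0.06],"spin": 0,"gripper": -1},
  ],
)

```text
time_s: 5.93
position: [0.5784, 0.0542, 0.1816]
eef_rot: [-0.642, 0.767, 0.0, 0.001]
contact_force: [0.5, -0.5, -2.6]
grip_width: 0.0194
```

Run:
```python
from workcell import r
from h import *
o=r.observe();s=r.snapshot("wrist");save(s,"w5")
crop(s,180,110,330,280,3.4,"w5z")
c=r.snapshot("scene");save(c,"s5");crop(c,230,100,330,220,5,"s5")
t=r.snapshot("top");save(t,"t5");crop(t,180,150,270,240,6,"t5")
print(o["position"],o["grip_width"],o["contact_force"],rel(o,[.5785,.0543,.1045],JIG[2]+np.pi/2))
p=o["position"];g=p[2]-.0245
P=[[p[0],p[1],g+.056],[p[0],p[1],g-.064],jw(0,0,.08),[.5785,.0543,.08]]
print((proj(c,P)-[230,100]+.5)*5)
```

```text
[0.57836299 0.05422868 0.18162456] 0.0193630301738204 [ 0.5382949  -0.46537026 -2.59554231] (array([ 0.    , -0.0001,  0.0771]), np.float64(-0.0024))
[[251.50491893 208.32037025]
 [237.11807749 383.90829282]
 [234.64278268 400.63595876]
 [235.9899521  401.08881208]]
```

View pics/w5z.png

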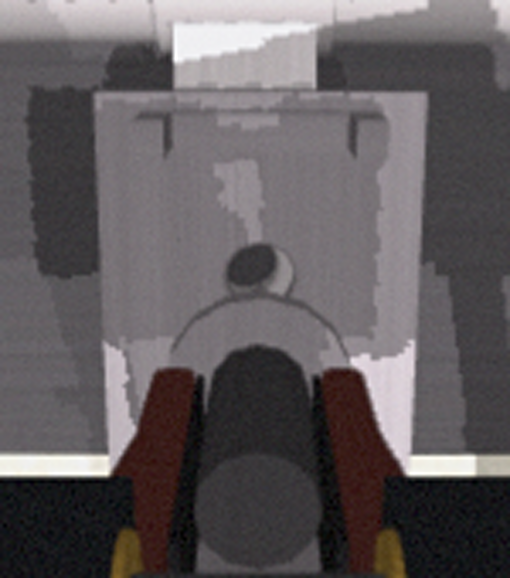

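View pics/s5.png

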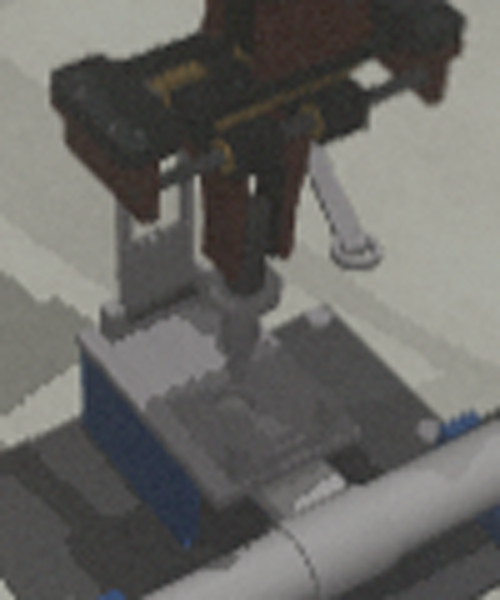

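View pics/t5.png

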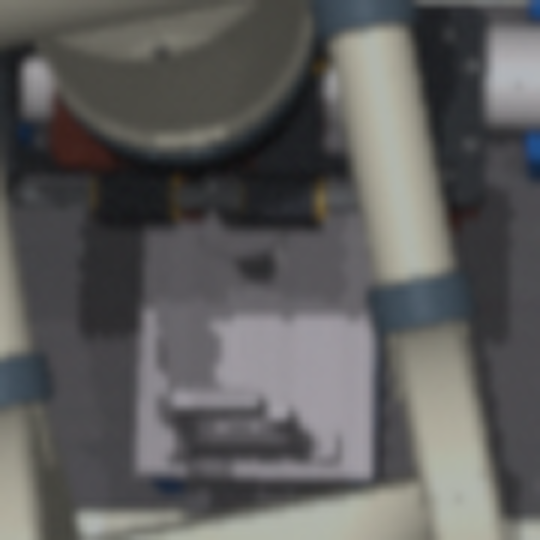

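>>> play_rows(
  moves=[
    {"xyz": [0,0,0.005],"spin": 0,"gripper": -1},
    {"xyz": [0,0,0.01],"spin": 0,"gripper": -1},
    {"xyz": [0,0,0.015],"spin": 0,"gripper": -1},
    {"xyz": [0,0,0.02],"spin": 0,"gripper": -1},
    {"xyz": [0,0,0.025],"spin": 0,"gripper": -1},
    {"xyz": [0,0,0.028],"spin": 0,"gripper": -1},
    {"xyz": [0,0,0.03],"spin": 0,"gripper": -1},
    {"xyz": [0,0,0.03],"spin": 0,"gripper": -1},
  ],
  squeeze=60,
)

```text
time_s: 6.75
position: [0.5789, 0.0543, 0.1526]
eef_rot: [-0.642, 0.767, -0.0, 0.001]
contact_force: [0.4, 0.4, -1.3]
grip_width: 0.0191
```

Run:
```python
from workcell import r
from h import *
s=load("w5")
print(atz(s,np.array([260,270])/3.4+[180,110]-.5,.08), (proj(s,[.5785,.0543,.08])-[180,110]+.5)*3.4)
o=r.observe();s=r.snapshot("wrist");save(s,"w6")
crop(s,180,110,330,280,3.4,"w6z")
c=r.snapshot("scene");save(c,"s6");crop(c,230,100,330,220,5,"s6")
print(o["position"],o["grip_width"],o["contact_force"])
```

```text
[0.58045553 0.05427805 0.08      ] [[261.1328253  276.61023914]]
[0.5788563  0.05432878 0.15259634] 0.01905192474596959 [ 0.35489849  0.43388349 -1.31690612]
```

View pics/w6z.png

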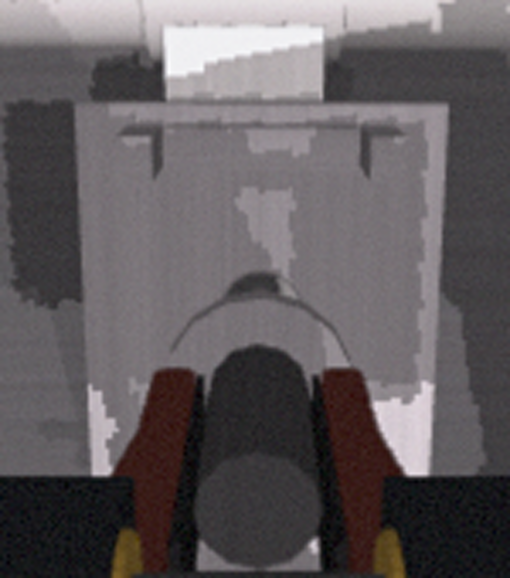

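View pics/s6.png

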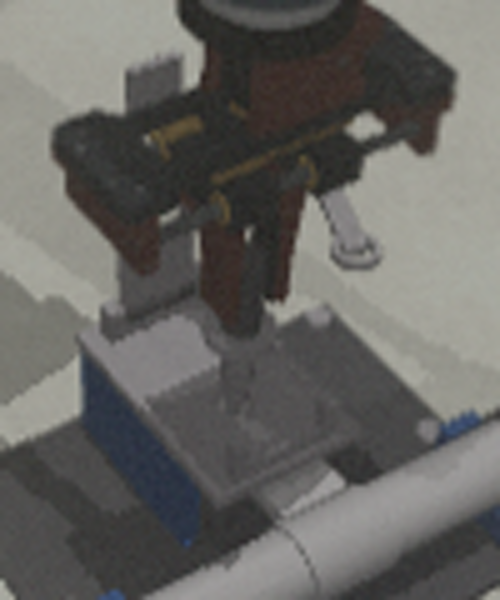

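>>> play_rows(
  moves=[
    {"xyz": [0,0,0.003],"spin": 0,"gripper": -1},
    {"xyz": [0,0,0.006],"spin": 0,"gripper": -1},
    {"xyz": [0,0,0.009],"spin": 0,"gripper": -1},
    {"xyz": [0,0,0.012],"spin": 0,"gripper": -1},
    {"xyz": [0,0,0.015],"spin": 0,"gripper": -1},
    {"xyz": [0,0,0.015],"spin": 0,"gripper": -1},
    {"xyz": [0,0,0.015],"spin": 0,"gripper": -1},
    {"xyz": [0,0,0.015],"spin": 0,"gripper": -1},
  ],
)

```text
time_s: 7.52
position: [0.5792, 0.0544, 0.1385]
eef_rot: [-0.642, 0.767, -0.001, 0.002]
contact_force: [0.3, -0.2, -1.6]
grip_width: 0.0193
```

Run:
```python
from workcell import r
from h import *
s=load("w6")
for x in (.5775,.5785,.5795):
  print([((proj(s,jw(a,0,.08,[x,.0543,-.174]))-[180,110]+.5)*3.4).round(1) for a in (.00975,.01075)])
o=r.observe();s=r.snapshot("wrist");save(s,"w7")
crop(s,180,110,330,280,3.4,"w7z")
print(o["position"],o["grip_width"],o["contact_force"],o["moment"])
```

```text
[array([[262.9, 275.2]]), array([[262.9, 271.3]])]
[array([[262.2, 271.4]]), array([[262.2, 267.5]])]
[array([[261.5, 267.6]]), array([[261.5, 263.7]])]
[0.57923628 0.05437265 0.13851597] 0.01932964271086925 [ 0.34441193 -0.23184257 -1.57987991] [0.05973403 0.00764559 0.03819399]
```

View pics/w7z.png

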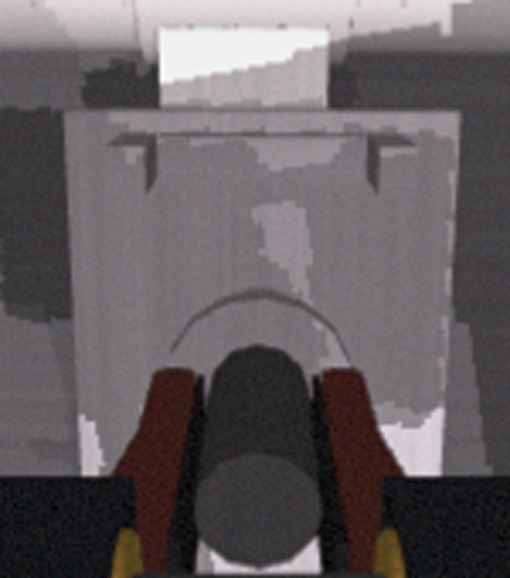

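>>> play_rows(
  moves=[
    {"xyz": [0,0.0005,0.002],"spin": 0,"gripper": -1},
    {"xyz": [0,0.0005,0.004],"spin": 0,"gripper": -1},
    {"xyz": [0,0.0005,0.006],"spin": 0,"gripper": -1},
    {"xyz": [0,0.0005,0.008],"spin": 0,"gripper": -1},
    {"xyz": [0,0.0005,0.01],"spin": 0,"gripper": -1},
    {"xyz": [0,0.0005,0.01],"spin": 0,"gripper": -1},
    {"xyz": [0,0.0005,0.01],"spin": 0,"gripper": -1},
    {"xyz": [0,0.0005,0.01],"spin": 0,"gripper": -1},
  ],
)

```text
time_s: 8.23
position: [0.5789, 0.0547, 0.1288]
eef_rot: [-0.642, 0.767, -0.001, 0.002]
contact_force: [1.1, 2.1, 0.0]
grip_width: 0.019
```

Run:
```python
from workcell import r
o=r.observe()
print(o["position"],o["grip_width"],o["contact_force"],o["moment"])
```

```text
[0.57891961 0.05471094 0.12875637] 0.018955209836535054 [1.14257436 2.09697938 0.01531351] [ 0.45214999 -0.02440823 -0.03127539]
```

>>> play_rows(
  moves=[
    {"xyz": [0,0,0.002],"spin": 0,"gripper": -1},
    {"xyz": [0,0,0.004],"spin": 0,"gripper": -1},
    {"xyz": [0,0,0.006],"spin": 0,"gripper": -1},
    {"xyz": [0,0,0.008],"spin": 0,"gripper": -1},
    {"xyz": [0,0,0.01],"spin": 0,"gripper": -1},
    {"xyz": [0,0,0.01],"spin": 0,"gripper": -1},
    {"xyz": [0,0,0.01],"spin": 0,"gripper": -1},
    {"xyz": [0,0,0.01],"spin": 0,"gripper": -1},
  ],
)

```text
time_s: 8.9
position: [0.5791, 0.0547, 0.1201]
eef_rot: [-0.642, 0.767, -0.001, 0.003]
contact_force: [-2.3, 0.5, 5.3]
grip_width: 0.0194
```

Run:
```python
from workcell import r
from h import *
o=r.observe()
s=r.snapshot("wrist");save(s,"w8")
crop(s,130,50,380,280,3,"w8z")
print(o["position"],o["grip_width"],o["contact_force"],o["moment"])
```

```text
[0.57914528 0.05466044 0.1200834 ] 0.019438705337999965 [-2.27318429  0.52597307  5.26404003] [ 0.26175935  0.458617   -0.03125584]
```

View pics/w8z.png

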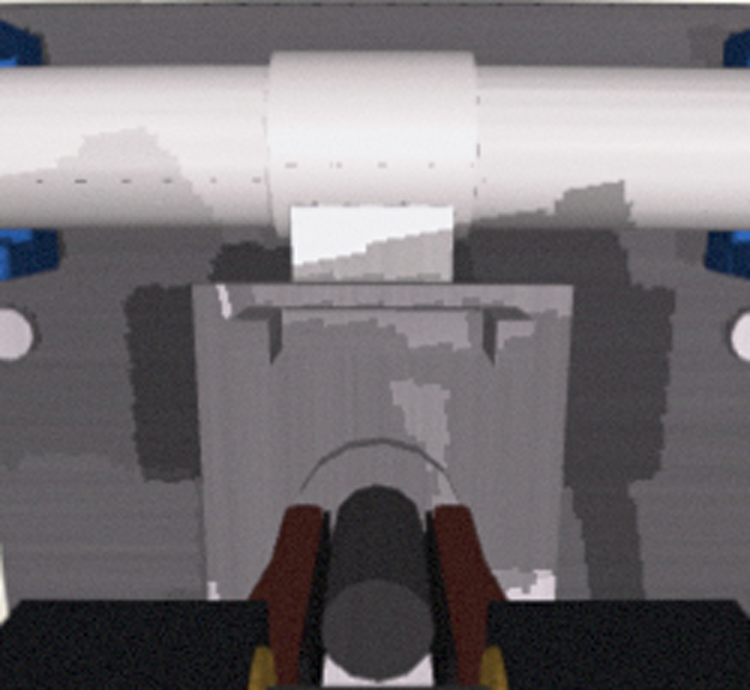

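>>> play_rows(
  moves=[
    {"xyz": [0,0.0005,0],"spin": 0,"gripper": -1},
    {"xyz": [0,0.001,0],"spin": 0,"gripper": -1},
    {"xyz": [0,0.001,0.002],"spin": 0,"gripper": -1},
    {"xyz": [0,0.001,0.004],"spin": 0,"gripper": -1},
    {"xyz": [0,0.001,0.006],"spin": 0,"gripper": -1},
    {"xyz": [0,0.001,0.006],"spin": 0,"gripper": -1},
    {"xyz": [0,0.001,0.006],"spin": 0,"gripper": -1},
    {"xyz": [0,0.001,0.006],"spin": 0,"gripper": -1},
  ],
)

```text
time_s: 9.62
position: [0.5786, 0.0548, 0.1145]
eef_rot: [-0.642, 0.767, -0.002, 0.003]
contact_force: [1.3, 0.7, 4.3]
grip_width: 0.019
```

Run:
```python
from workcell import r
o=r.observe()
print(o["position"],o["grip_width"],o["contact_force"],o["moment"])
```

```text
[0.57858655 0.05478864 0.11451367] 0.018953145243829416 [1.30144541 0.69996921 4.30729526] [ 0.21706245 -0.17576722 -0.00205302]
```

>>> play_rows(
  moves=[
    {"xyz": [0,0,0.002],"spin": 0,"gripper": -1},
    {"xyz": [0,0,0.004],"spin": 0,"gripper": -1},
    {"xyz": [0,0,0.006],"spin": 0,"gripper": -1},
    {"xyz": [0,0,0.008],"spin": 0,"gripper": -1},
    {"xyz": [0,0,0.009],"spin": 0,"gripper": -1},
    {"xyz": [0,0,0.009],"spin": 0,"gripper": -1},
    {"xyz": [0,0,0.009],"spin": 0,"gripper": -1},
    {"xyz": [0,0,0.009],"spin": 0,"gripper": -1},
  ],
)

```text
time_s: 10.28
position: [0.5786, 0.0548, 0.105]
eef_rot: [-0.642, 0.767, -0.002, 0.003]
contact_force: [1.5, 0.5, 2.0]
grip_width: 0.019
```

Run:
```python
from workcell import r
from h import *
o=r.observe()
print(o["position"],o["grip_width"],o["contact_force"],o["moment"])
s=r.snapshot("wrist");save(s,"w9")
crop(s,130,50,380,280,3,"w9z")
c=r.snapshot("scene");save(c,"s9");crop(c,210,100,330,220,5,"s9")
```

```text
[0.57858909 0.05478872 0.10502152] 0.01904693508179977 [1.50791779 0.54137906 1.95404162] [ 0.21702246 -0.27266171 -0.04105856]
```

View pics/w9z.png

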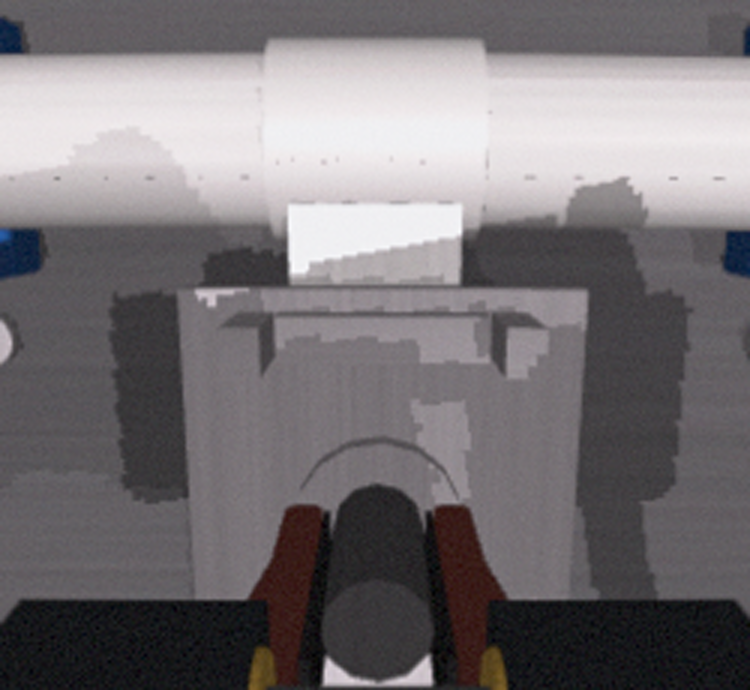

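View pics/s9.png

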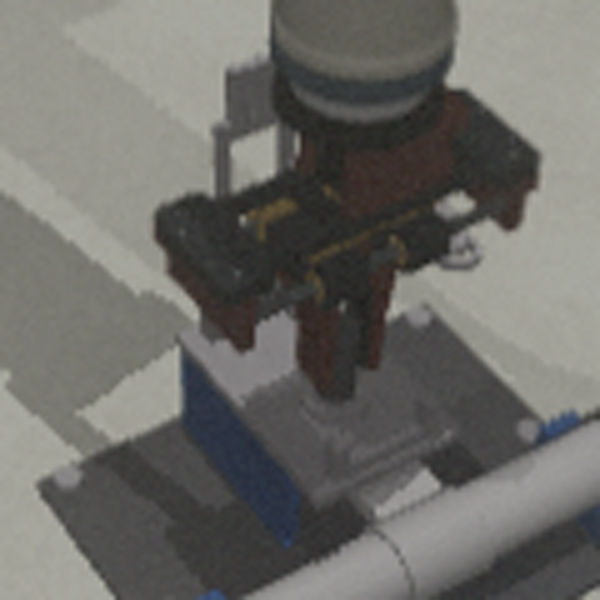

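>>> play_rows(
  moves=[
    {"xyz": [0,0,0.001],"spin": 0,"gripper": -1},
    {"xyz": [0,0,0.0015],"spin": 0,"gripper": -1},
    {"xyz": [0,0,0.002],"spin": 0,"gripper": -1},
    {"xyz": [0,0,0.002],"spin": 0,"gripper": -1},
    {"xyz": [0,0,0.002],"spin": 0,"gripper": -1},
    {"xyz": [0,0,0.002],"spin": 0,"gripper": -1},
    {"xyz": [0,0,0.002],"spin": 0,"gripper": -1},
    {"xyz": [0,0,0.002],"spin": 0,"gripper": -1},
  ],
)

```text
time_s: 11.05
position: [0.5788, 0.0548, 0.1043]
eef_rot: [-0.642, 0.767, -0.002, 0.003]
contact_force: [-1.5, 0.2, 8.0]
grip_width: 0.0192
```

Run:
```python
from workcell import r
o=r.observe()
print(o["position"],o["grip_width"],o["contact_force"],o["moment"])
```

```text
[0.57877077 0.05475217 0.10432971] 0.01916173334341431 [-1.49040572  0.24791913  7.96610345] [ 0.15470842  0.20435509 -0.02103151]
```

>>> play_rows(
  moves=[
    {"xyz": [0,0,0.001],"spin": 0,"gripper": -1},
    {"xyz": [0,0,0.002],"spin": 0,"gripper": -1},
    {"xyz": [0,0,0.003],"spin": 0,"gripper": -1},
    {"xyz": [0,0,0.003],"spin": 0,"gripper": -1},
    {"xyz": [0,0,0.003],"spin": 0,"gripper": -1},
    {"xyz": [0,0,0.003],"spin": 0,"gripper": -1},
    {"xyz": [0,0,0.003],"spin": 0,"gripper": -1},
    {"xyz": [0,0,0.003],"spin": 0,"gripper": -1},
  ],
)

```text
time_s: 11.72
position: [0.5789, 0.0547, 0.1043]
eef_rot: [-0.642, 0.767, -0.003, 0.004]
contact_force: [-3.9, -0.0, 14.4]
grip_width: 0.0191
```

Run:
```python
from workcell import r
from h import *
o=r.observe()
print(o["position"],o["grip_width"],o["contact_force"],o["moment"])
s=r.snapshot("wrist");save(s,"w10")
crop(s,180,110,330,280,3.4,"w10z")
```

```text
[0.57886795 0.05473159 0.10428496] 0.01909181626151409 [-3.86916107e+00 -6.58514150e-03  1.44358798e+01] [0.16343721 0.90885202 0.01288869]
```

View pics/w10z.png

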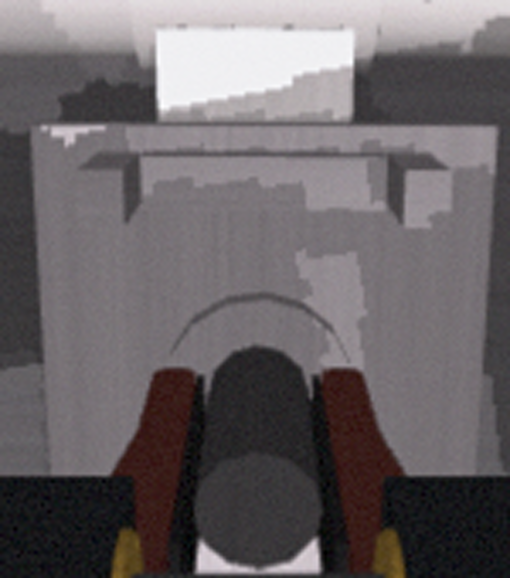

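The TCP stayed at 0.1043 m while force rose from 8 to 14 N, so the guard has bottomed. I'll release and rise.

>>> play_rows(
  moves=[
    {"xyz": [0,0,0],"spin": 0,"gripper": -1},
    {"xyz": [0,0,0],"spin": 0,"gripper": -1},
    {"xyz": [0,0,0],"spin": 0,"gripper": 0},
    {"xyz": [0,0,0],"spin": 0,"gripper": 0},
    {"xyz": [0,0,0],"spin": 0,"gripper": 0},
    {"xyz": [0,0,0],"spin": 0,"gripper": 0},
    {"xyz": [0,0,0],"spin": 0,"gripper": 0},
    {"xyz": [0,0,0],"spin": 0,"gripper": 0},
  ],
)

```text
time_s: 12.43
position: [0.5788, 0.0547, 0.104]
eef_rot: [-0.642, 0.767, -0.002, 0.004]
contact_force: [-0.0, 0.4, -0.3]
grip_width: 0.0442
```

>>> play_rows(
  moves=[
    {"xyz": [0,0,-0.01],"spin": 0,"gripper": 0},
    {"xyz": [0,0,-0.03],"spin": 0,"gripper": 0},
    {"xyz": [0,0,-0.055],"spin": 0,"gripper": 0},
    {"xyz": [0,0,-0.08],"spin": 0,"gripper": 0},
    {"xyz": [0,0,-0.105],"spin": 0,"gripper": 0},
    {"xyz": [0,0,-0.13],"spin": 0,"gripper": 0},
    {"xyz": [0,0,-0.15],"spin": 0,"gripper": 0},
    {"xyz": [0,0,-0.16],"spin": 0,"gripper": 0},
  ],
)

```text
time_s: 13.1
position: [0.5779, 0.0545, 0.2685]
eef_rot: [-0.642, 0.767, -0.004, 0.006]
contact_force: [0.9, -0.7, 1.0]
grip_width: 0.0438
```

Run:
```python
from workcell import r
from h import *
o=r.observe()
print(o["position"],o["grip_width"],o["contact_force"],o["joints"])
s=r.snapshot("wrist");save(s,"w11");crop(s,0,0,512,384,1.5,"w11")
c=r.snapshot("scene");save(c,"s11");crop(c,210,80,330,210,5,"s11")
P=[jw(0,0,.08+.056,[.5785,.0545,-.174]),jw(0,0,.086,[.5785,.0545,-.174])]
print((proj(c,P)-[210,80]+.5)*5,(proj(s,P)+.5)*1.5)
```

```text
[0.57788242 0.0544938  0.26845518] 0.04382936698366647 [ 0.8830634  -0.68536115  1.00481989] [3.48818709e-02 3.89194185e-02 1.20377228e+00 9.24254608e-04
 1.88458508e+00 1.78226342e+00]
[[342.51239048 425.21487502]
 [336.90459375 493.12774577]] [[385.62601781 277.37020422]
 [385.63813538 263.66483617]]
```

View pics/w11.png

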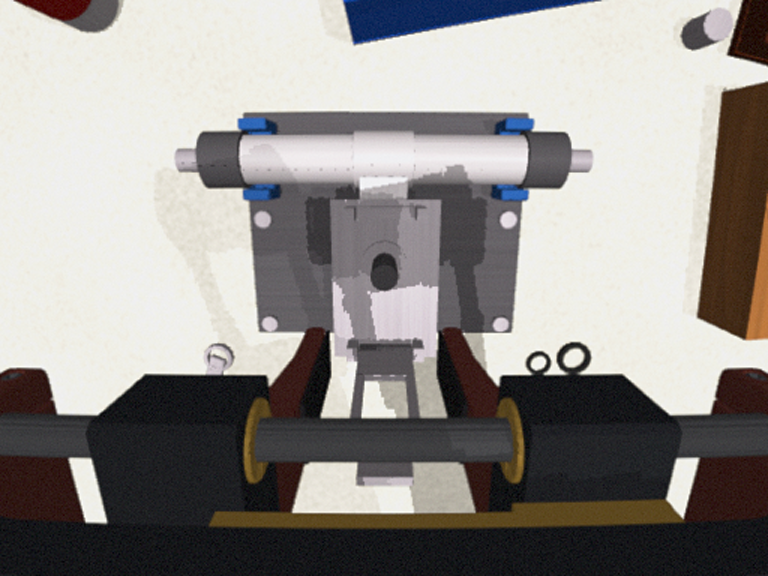

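View pics/s11.png

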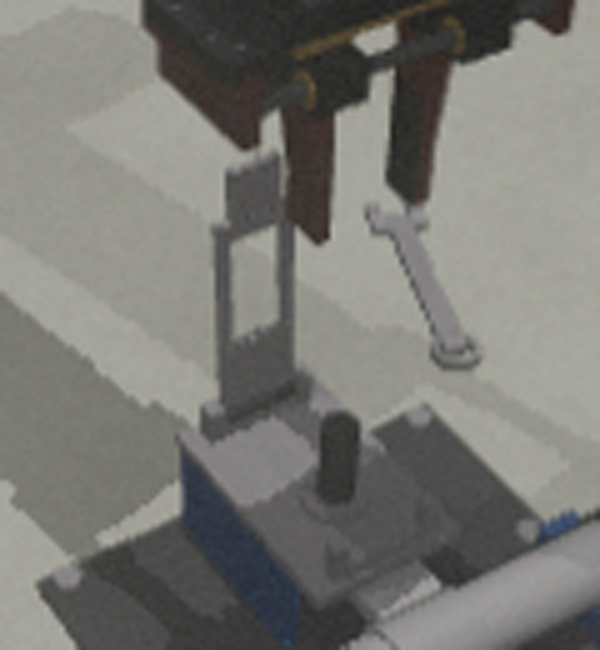

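Run:
```python
from h import *
c=load("s11"); 
def big(s,x0,y0,x1,y1,k,n):
    im=s["frame"][y0:y1,x0:x1].astype(float); im=np.clip((im/255)**.5*255,0,255).astype(np.uint8)
    cv2.imwrite(f"pics/{n}.png",cv2.resize(im[:,:,::-1],None,fx=k,fy=k,interpolation=cv2.INTER_CUBIC))
big(c,255,150,305,200,12,"s11b"); w=load("w11"); big(w,215,130,295,230,6,"w11b")
J=[.5785,.0545,-.174]
print((proj(c,[jw(0,0,.136,J),jw(0,0,.086,J)])-[255,150]+.5)*12)
print((proj(w,[jw(0,0,.136,J),jw(0,0,.086,J),jw(.019,0,.086,J),jw(.019,0,.08,J)])-[215,130]+.5)*6)
a=np.linspace(0,2*np.pi,60)
im=cv2.imread("pics/s11b.png")
for rr,z,col in((.010,.136,(0,255,0)),(.019,.086,(0,0,255)),(.019,.08,(255,0,0))):
    P=np.array([jw(rr*np.cos(t),rr*np.sin(t),z,J) for t in a]);q=((proj(c,P)-[255,150]+.5)*12).astype(int)
    cv2.polylines(im,[q.reshape(-1,1,2)],True,col,1)
cv2.imwrite("pics/s11c.png",im)
im=cv2.imread("pics/w11b.png")
for rr,z,col in((.010,.136,(0,255,0)),(.019,.086,(0,0,255)),(.019,.08,(255,0,0))):
    P=np.array([jw(rr*np.cos(t),rr*np.sin(t),z,J) for t in a]);q=((proj(w,P)-[215,130]+.5)*6).astype(int)
    cv2.polylines(im,[q.reshape(-1,1,2)],True,col,1)
cv2.imwrite("pics/w11c.png",im)
```

```text
[[282.02973716 180.51570004]
 [268.57102499 343.50658984]]
[[252.50407125 329.48081689]
 [252.55254154 274.65934468]
 [252.4810918  182.89654779]
 [252.48713677 178.76246593]]
```

View pics/s11c.png

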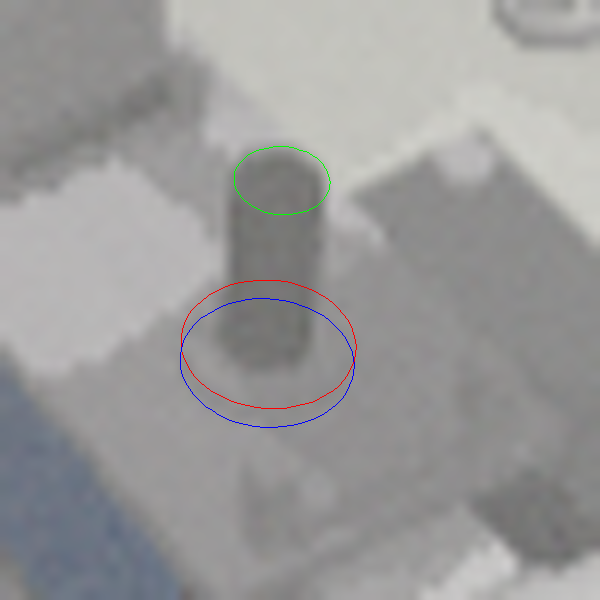

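View pics/w11c.png

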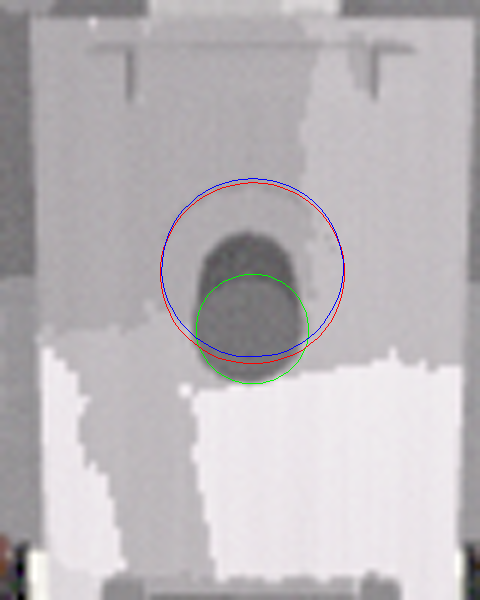

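The drift is home: the overlays of the guard on the plate and of the handle top fit both views. Next, the hasp angle.

Run:
```python
from h import *
c=load("s11");w=load("w11")
J=[.5783,.0545,-.174]
for th in (1.5,1.55,1.6,1.65,1.7,1.75,1.8):
    P=[jw(-.075+.153*np.cos(th),0,.091+.153*np.sin(th),J),jw(-.075+.045*np.cos(th),0,.091+.045*np.sin(th),J)]
    print(th,((proj(c,P)-[210,80]+.5)*5).round(1).tolist(),((proj(w,P)+.5)*1.5).round(1).tolist())
```

```text
1.5 [[277.9, 182.9], [263.6, 342.3]] [[385.7, 449.1], [385.7, 370.4]]
1.55 [[269.0, 173.9], [261.2, 339.7]] [[385.7, 462.3], [385.7, 373.2]]
1.6 [[260.3, 165.7], [258.9, 337.2]] [[385.7, 474.9], [385.7, 375.9]]
1.65 [[251.6, 158.2], [256.5, 335.0]] [[385.8, 486.7], [385.7, 378.5]]
1.7 [[243.0, 151.4], [254.2, 332.8]] [[385.8, 497.6], [385.7, 381.0]]
1.75 [[234.6, 145.5], [251.9, 330.9]] [[385.8, 507.6], [385.7, 383.5]]
1.8 [[226.4, 140.3], [249.6, 329.2]] [[385.8, 516.7], [385.8, 385.8]]
```

Hasp angle is about 1.635 rad: the tab end is at (385,482) in the wrist view and (254,157) in the scene crop. I'll shut the gripper and pass over the tab to its robot side.

>>> play_rows(
  moves=[
    {"xyz": [0,0,-0.01],"spin": 0,"gripper": -1},
    {"xyz": [0,0,-0.02],"spin": 0,"gripper": -1},
    {"xyz": [0,0.01,-0.025],"spin": 0,"gripper": -1},
    {"xyz": [0,0.035,-0.025],"spin": 0,"gripper": -1},
    {"xyz": [0,0.065,-0.025],"spin": 0,"gripper": -1},
    {"xyz": [0,0.095,-0.025],"spin": 0,"gripper": -1},
    {"xyz": [0,0.115,-0.025],"spin": 0,"gripper": -1},
    {"xyz": [0,0.125,-0.025],"spin": 0,"gripper": -1},
  ],
  squeeze=15,
)

```text
time_s: 13.87
position: [0.4522, 0.0769, 0.2904]
eef_rot: [-0.642, 0.766, -0.004, 0.006]
contact_force: [0.3, -1.8, 1.6]
grip_width: 0.0002
```

```bash
cat >> h.py <<'E'
JT=np.array([.5783,.0545,-.174])
def injig(p):
    d=np.array(p[:2])-JT[:2];c,n=np.cos(JT[2]),np.sin(JT[2])
    return np.array([c*d[0]+n*d[1],-n*d[0]+c*d[1],p[2]])
def edge(th,r=.138):
    return np.array([-.075+r*np.cos(th)-.003*np.sin(th),0,.091+r*np.sin(th)+.003*np.cos(th)])
def tcp(th,r=.138): return edge(th,r)-[.010,0,0]
E
python3 - <<'E'
from workcell import r
from h import *
o=r.observe()
print(o["position"],injig(o["position"]),o["grip_width"],o["contact_force"])
c=r.snapshot("scene");save(c,"s12");crop(c,190,50,330,210,4,"s12")
M=R.from_quat(o["eef_rot"]).as_matrix()
for q in ([-.122,0,.222],):
    print(rel(o,jw(*q,JT),JT[2]+np.pi/2))
E
```

```text
[0.45221913 0.07685596 0.29044816] [-1.28047408e-01  1.90852314e-04  2.90448161e-01] 0.00023599490832865256 [ 0.25027449 -1.77518626  1.57458895]
(array([ 0.0005, -0.0051,  0.0685]), np.float64(-0.0015))
```

View pics/s12.png

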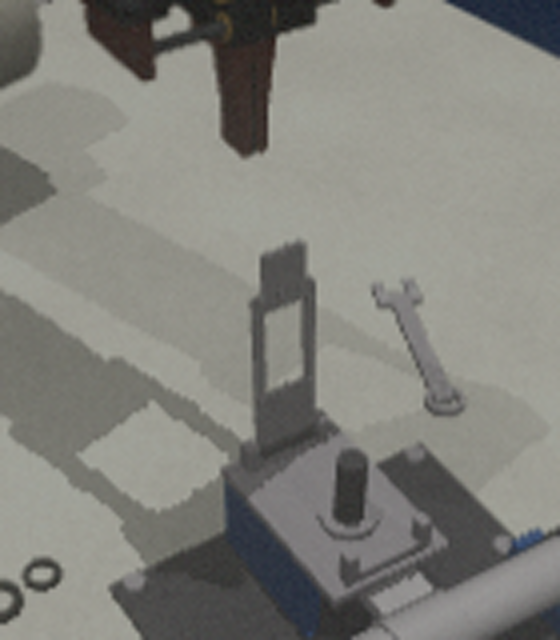

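The shut fingers are behind the upright hasp, and the guard is visible flat on the plate at (350,520). I'll descend behind the tab.

>>> play_rows(
  moves=[
    {"xyz": [0,0,0.01],"spin": 0,"gripper": -1},
    {"xyz": [0,0,0.025],"spin": 0,"gripper": -1},
    {"xyz": [0,0,0.042],"spin": 0,"gripper": -1},
    {"xyz": [0,0,0.055],"spin": 0,"gripper": -1},
    {"xyz": [0,0,0.062],"spin": 0,"gripper": -1},
    {"xyz": [0,0,0.064],"spin": 0,"gripper": -1},
    {"xyz": [0,0,0.064],"spin": 0,"gripper": -1},
    {"xyz": [0,0,0.064],"spin": 0,"gripper": -1},
  ],
)

```text
time_s: 14.58
position: [0.4534, 0.0771, 0.2275]
eef_rot: [-0.642, 0.766, -0.004, 0.006]
contact_force: [-0.0, -0.5, -0.4]
grip_width: 0.0003
```

Run:
```python
from workcell import r
from h import *
o=r.observe()
print(o["position"],injig(o["position"]),o["grip_width"],o["contact_force"])
for th in (1.635,1.55,1.45,1.35,1.25,1.15,1.05,.95):
    print(th,tcp(th).round(4),rel(o,jw(*tcp(th),JT)))
```

```text
[0.45336826 0.0770546  0.22754616] [-0.12695002  0.00058543  0.22754616] 0.00030296642829477096 [-0.00319896 -0.5297444  -0.35373074]
1.635 [-0.0968  0.      0.2285] (array([ 0.0005, -0.0301, -0.0005]), None)
1.55 [-0.0851  0.      0.229 ] (array([ 0.0005, -0.0418, -0.0009]), None)
1.45 [-0.0713  0.      0.2284] (array([ 0.0005, -0.0556,  0.    ]), None)
1.35 [-0.0577  0.      0.2263] (array([ 0.0005, -0.0692,  0.0022]), None)
1.25 [-0.0443  0.      0.2229] (array([ 0.0005, -0.0825,  0.0058]), None)
1.15 [-0.0314  0.      0.2182] (array([ 0.0005, -0.0954,  0.0108]), None)
1.05 [-0.0189  0.      0.2122] (array([ 0.0005, -0.1078,  0.0169]), None)
0.95 [-0.0072  0.      0.205 ] (array([ 0.0005, -0.1194,  0.0243]), None)
```

>>> play_rows(
  moves=[
    {"xyz": [0.0005,-0.012,0],"spin": 0,"gripper": -1},
    {"xyz": [0.0005,-0.022,0],"spin": 0,"gripper": -1},
    {"xyz": [0.0005,-0.03,0],"spin": 0,"gripper": -1},
    {"xyz": [0.0005,-0.037,0],"spin": 0,"gripper": -1},
    {"xyz": [0.0005,-0.044,0],"spin": 0,"gripper": -1},
    {"xyz": [0.0005,-0.05,0],"spin": 0,"gripper": -1},
    {"xyz": [0.0005,-0.0556,0],"spin": 0,"gripper": -1},
    {"xyz": [0.0005,-0.0556,0],"spin": 0,"gripper": -1},
  ],
)

```text
time_s: 15.25
position: [0.5088, 0.0667, 0.2279]
eef_rot: [-0.642, 0.766, -0.004, 0.006]
contact_force: [-0.7, 0.8, 0.2]
grip_width: 0.0002
```

Run:
```python
from workcell import r
from h import *
o=r.observe()
print(o["position"],injig(o["position"]),o["grip_width"],o["contact_force"])
c=r.snapshot("scene");save(c,"s13");crop(c,190,50,330,210,4,"s13")
for th in (1.45,1.35,1.25,1.15,1.05,.95,.85,.75,.65):
    print(th,tcp(th).round(4),rel(o,jw(*tcp(th),JT)))
```

```text
[0.50876163 0.06667512 0.22791058] [-7.05961459e-02 -4.74369769e-05  2.27910576e-01] 0.00018738994265278368 [-0.66019117  0.75952956  0.19561317]
1.45 [-0.0713  0.      0.2284] (array([-0.    ,  0.0007, -0.0005]), None)
1.35 [-0.0577  0.      0.2263] (array([-0.0001, -0.0129,  0.0018]), None)
1.25 [-0.0443  0.      0.2229] (array([-0.0001, -0.0262,  0.0054]), None)
1.15 [-0.0314  0.      0.2182] (array([-0.0001, -0.0391,  0.0103]), None)
1.05 [-0.0189  0.      0.2122] (array([-0.0001, -0.0514,  0.0164]), None)
0.95 [-0.0072  0.      0.205 ] (array([-0.0001, -0.0631,  0.0238]), None)
0.85 [0.0038 0.     0.1967] (array([-0.    , -0.074 ,  0.0323]), None)
0.75 [0.0139 0.     0.1873] (array([-0.    , -0.0839,  0.0418]), None)
0.65 [0.023  0.     0.1769] (array([ 0.    , -0.0929,  0.0523]), None)
```

View pics/s13.png

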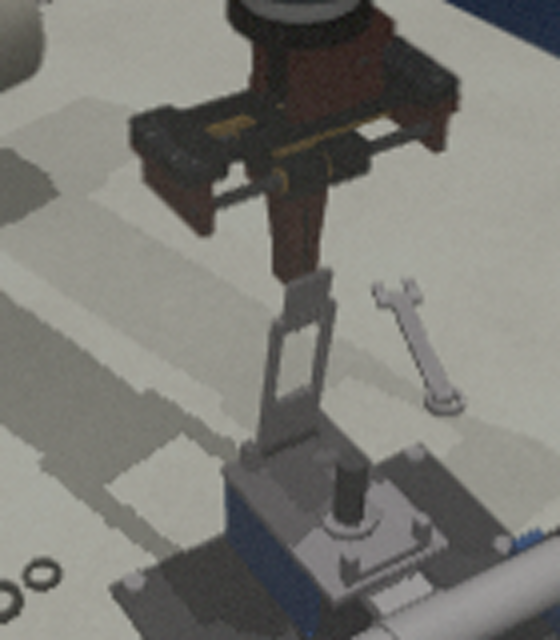

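The hasp is tipping over as planned. I'll continue along the arc.

>>> play_rows(
  moves=[
    {"xyz": [0,-0.0065,0.001],"spin": 0,"gripper": -1},
    {"xyz": [0,-0.013,0.002],"spin": 0,"gripper": -1},
    {"xyz": [0,-0.0195,0.0035],"spin": 0,"gripper": -1},
    {"xyz": [0,-0.026,0.0055],"spin": 0,"gripper": -1},
    {"xyz": [0,-0.0325,0.008],"spin": 0,"gripper": -1},
    {"xyz": [0,-0.039,0.0105],"spin": 0,"gripper": -1},
    {"xyz": [0,-0.0455,0.0135],"spin": 0,"gripper": -1},
    {"xyz": [0,-0.0515,0.0165],"spin": 0,"gripper": -1},
  ],
)

```text
time_s: 15.97
position: [0.5601, 0.0576, 0.2118]
eef_rot: [-0.642, 0.766, -0.004, 0.006]
contact_force: [-0.6, 0.2, 0.1]
grip_width: 0.0001
```

Run:
```python
from workcell import r
from h import *
o=r.observe()
print(o["position"],injig(o["position"]),o["contact_force"])
for th in (1.05,1,.95,.9,.85,.8,.75,.7,.65,.6,.5):
    print(th,tcp(th).round(4),rel(o,jw(*tcp(th),JT)))
```

```text
[0.56006048 0.05759558 0.21176972] [-1.85000192e-02 -1.08849164e-04  2.11769724e-01] [-0.64155728  0.1897467   0.07759207]
1.05 [-0.0189  0.      0.2122] (array([-0.0001,  0.0004, -0.0004]), None)
1 [-0.013   0.      0.2087] (array([-0.0001, -0.0055,  0.0031]), None)
0.95 [-0.0072  0.      0.205 ] (array([-0.0001, -0.0112,  0.0069]), None)
0.9 [-0.0016  0.      0.201 ] (array([-0.0001, -0.0168,  0.011 ]), None)
0.85 [0.0038 0.     0.1967] (array([-0.0001, -0.0221,  0.0154]), None)
0.8 [0.009  0.     0.1921] (array([-0.0001, -0.0272,  0.0201]), None)
0.75 [0.0139 0.     0.1873] (array([-0.0001, -0.0321,  0.025 ]), None)
0.7 [0.0186 0.     0.1822] (array([-0.    , -0.0367,  0.0301]), None)
0.65 [0.023  0.     0.1769] (array([-0.    , -0.0411,  0.0354]), None)
0.6 [0.0272 0.     0.1714] (array([-0.    , -0.0451,  0.041 ]), None)
0.5 [0.0347 0.     0.1598] (array([ 0.    , -0.0524,  0.0527]), None)
```

>>> play_rows(
  moves=[
    {"xyz": [0,-0.0055,0.003],"spin": 0,"gripper": -1},
    {"xyz": [0,-0.011,0.007],"spin": 0,"gripper": -1},
    {"xyz": [0,-0.017,0.011],"spin": 0,"gripper": -1},
    {"xyz": [0,-0.022,0.0155],"spin": 0,"gripper": -1},
    {"xyz": [0,-0.027,0.02],"spin": 0,"gripper": -1},
    {"xyz": [0,-0.032,0.025],"spin": 0,"gripper": -1},
    {"xyz": [0,-0.0365,0.03],"spin": 0,"gripper": -1},
    {"xyz": [0,-0.041,0.0355],"spin": 0,"gripper": -1},
  ],
)

```text
time_s: 16.63
position: [0.6013, 0.0504, 0.1763]
eef_rot: [-0.642, 0.766, -0.004, 0.006]
contact_force: [-1.0, -0.1, 0.3]
grip_width: 0.0005
```

Run:
```python
from workcell import r
from h import *
o=r.observe()
print(o["position"],injig(o["position"]),o["contact_force"])
c=r.snapshot("scene");save(c,"s14");crop(c,190,50,330,210,4,"s14")
for th in (.65,.6,.55,.5,.45,.4,.35,.3,.25,.2):
    print(th,tcp(th).round(4),rel(o,jw(*tcp(th),JT)))
```

```text
[0.60132412 0.05040384 0.17631926] [ 2.33856019e-02 -4.82917649e-05  1.76319262e-01] [-1.01562474 -0.1368938   0.27623779]
0.65 [0.023  0.     0.1769] (array([-0.0001,  0.0003, -0.0006]), None)
0.6 [0.0272 0.     0.1714] (array([-0.    , -0.0037,  0.005 ]), None)
0.55 [0.0311 0.     0.1657] (array([-0.    , -0.0075,  0.0107]), None)
0.5 [0.0347 0.     0.1598] (array([ 0.    , -0.0111,  0.0167]), None)
0.45 [0.038  0.     0.1537] (array([ 0.    , -0.0143,  0.0228]), None)
0.4 [0.0409 0.     0.1475] (array([ 0.    , -0.0172,  0.0291]), None)
0.35 [0.0436 0.     0.1411] (array([ 0.0001, -0.0197,  0.0355]), None)
0.3 [0.0459 0.     0.1346] (array([ 0.0001, -0.022 ,  0.042 ]), None)
0.25 [0.048 0.    0.128] (array([ 0.0001, -0.0239,  0.0486]), None)
0.2 [0.0497 0.     0.1214] (array([ 0.0001, -0.0255,  0.0553]), None)
```

View pics/s14.png

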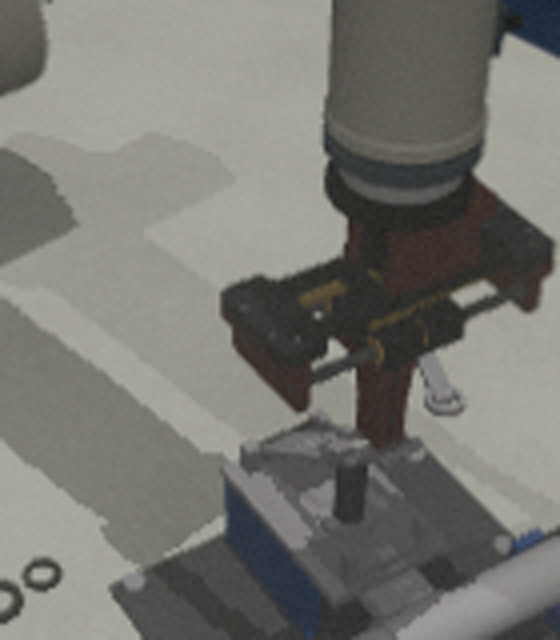

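>>> play_rows(
  moves=[
    {"xyz": [0,-0.004,0.005],"spin": 0,"gripper": -1},
    {"xyz": [0,-0.0075,0.0105],"spin": 0,"gripper": -1},
    {"xyz": [0,-0.011,0.0165],"spin": 0,"gripper": -1},
    {"xyz": [0,-0.0145,0.023],"spin": 0,"gripper": -1},
    {"xyz": [0,-0.0175,0.029],"spin": 0,"gripper": -1},
    {"xyz": [0,-0.02,0.0355],"spin": 0,"gripper": -1},
    {"xyz": [0,-0.0225,0.042],"spin": 0,"gripper": -1},
    {"xyz": [0,-0.0245,0.0485],"spin": 0,"gripper": -1},
  ],
)

```text
time_s: 17.35
position: [0.6264, 0.046, 0.1257]
eef_rot: [-0.642, 0.766, -0.003, 0.005]
contact_force: [-1.7, -0.5, 0.4]
grip_width: 0.0008
```

Run:
```python
from workcell import r
from h import *
o=r.observe()
print(o["position"],injig(o["position"]),o["contact_force"])
for th in (.25,.2,.15,.1,.05,0):
    print(th,tcp(th).round(4),rel(o,jw(*tcp(th),JT)))
```

```text
[0.62635067 0.04597829 0.12568638] [ 4.88004178e-02 -7.43373124e-05  1.25686381e-01] [-1.70193478 -0.50571468  0.41513296]
0.25 [0.048 0.    0.128] (array([-0.0001,  0.0008, -0.0024]), None)
0.2 [0.0497 0.     0.1214] (array([-0.0001, -0.0008,  0.0043]), None)
0.15 [0.051  0.     0.1146] (array([-0.    , -0.0021,  0.0111]), None)
0.1 [0.052  0.     0.1078] (array([-0.   , -0.003,  0.018]), None)
0.05 [0.0527 0.     0.1009] (array([ 0.    , -0.0036,  0.0248]), None)
0 [0.053 0.    0.094] (array([ 0.    , -0.0038,  0.0317]), None)
```

>>> play_rows(
  moves=[
    {"xyz": [0,-0.001,0.004],"spin": 0,"gripper": -1},
    {"xyz": [0,-0.0015,0.008],"spin": 0,"gripper": -1},
    {"xyz": [0,-0.002,0.012],"spin": 0,"gripper": -1},
    {"xyz": [0,-0.0025,0.016],"spin": 0,"gripper": -1},
    {"xyz": [0,-0.003,0.02],"spin": 0,"gripper": -1},
    {"xyz": [0,-0.0035,0.024],"spin": 0,"gripper": -1},
    {"xyz": [0,-0.004,0.027],"spin": 0,"gripper": -1},
    {"xyz": [0,-0.004,0.03],"spin": 0,"gripper": -1},
  ],
)

```text
time_s: 18.02
position: [0.6306, 0.0452, 0.0954]
eef_rot: [-0.642, 0.766, -0.003, 0.005]
contact_force: [-0.0, -0.2, 0.4]
grip_width: 0.0002
```

Run:
```python
from workcell import r
from h import *
o=r.observe()
print(o["position"],injig(o["position"]),o["contact_force"])
c=r.snapshot("scene");save(c,"s15");crop(c,220,90,320,210,5,"s15")
w=r.snapshot("wrist");crop(w,130,50,380,280,3,"w15")
```

```text
[0.63060241 0.04523421 0.09536224] [ 5.31167813e-02 -7.11125840e-05  9.53622371e-02] [-0.03546407 -0.18856292  0.39105608]
```

View pics/s15.png

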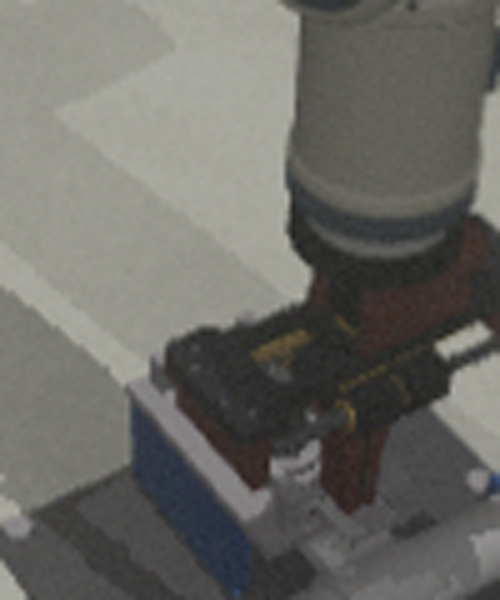

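View pics/w15.png

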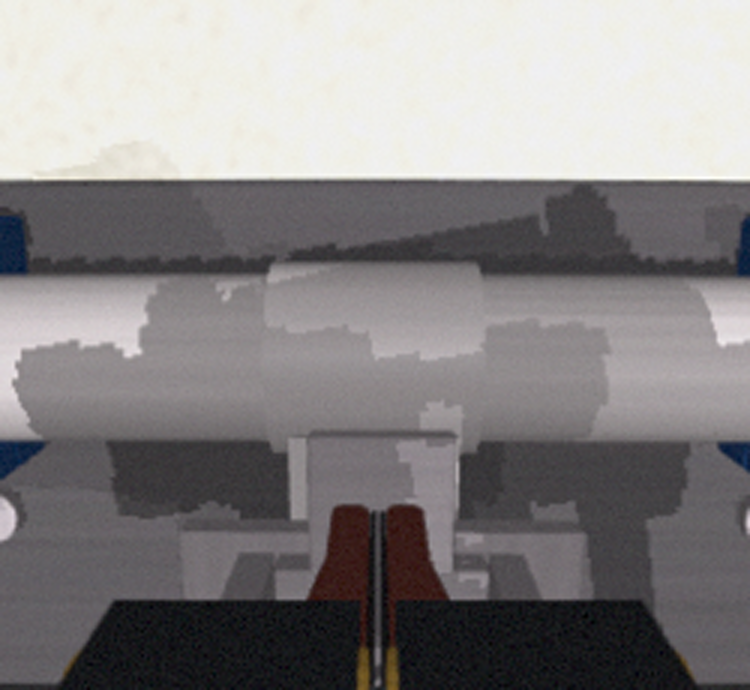

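>>> play_rows(
  moves=[
    {"xyz": [0,0,0.001],"spin": 0,"gripper": -1},
    {"xyz": [0,0,0.002],"spin": 0,"gripper": -1},
    {"xyz": [0,0,0.003],"spin": 0,"gripper": -1},
    {"xyz": [0,0,0.003],"spin": 0,"gripper": -1},
    {"xyz": [0,0,0.003],"spin": 0,"gripper": -1},
    {"xyz": [0,0,0.003],"spin": 0,"gripper": -1},
    {"xyz": [0,0,0.003],"spin": 0,"gripper": -1},
    {"xyz": [0,0,0.003],"spin": 0,"gripper": -1},
  ],
)

```text
time_s: 18.78
position: [0.6306, 0.0454, 0.0942]
eef_rot: [-0.642, 0.766, -0.004, 0.006]
contact_force: [-3.9, 0.3, 8.1]
grip_width: 0.0006
```

Run:
```python
from workcell import r
from h import *
o=r.observe()
print(o["position"],injig(o["position"]),o["contact_force"])
```

```text
[0.63060062 0.04543158 0.09422801] [0.05308085 0.00012297 0.09422801] [-3.94504639  0.28626225  8.11222664]
```

>>> play_rows(
  moves=[
    {"xyz": [0,0,0.002],"spin": 0,"gripper": -1},
    {"xyz": [0,0,0.003],"spin": 0,"gripper": -1},
    {"xyz": [0,0,0.003],"spin": 0,"gripper": -1},
    {"xyz": [0,0,0.003],"spin": 0,"gripper": -1},
    {"xyz": [0,0,0.001],"spin": 0,"gripper": -1},
    {"xyz": [0,0,-0.003],"spin": 0,"gripper": -1},
    {"xyz": [0,0,-0.015],"spin": 0,"gripper": -1},
    {"xyz": [0,0,-0.035],"spin": 0,"gripper": -1},
  ],
)

```text
time_s: 19.45
position: [0.6289, 0.0453, 0.1273]
eef_rot: [-0.642, 0.766, -0.002, 0.004]
contact_force: [0.2, -0.3, -0.6]
grip_width: 0.0003
```

>>> play_rows(
  moves=[
    {"xyz": [0,0,-0.025],"spin": 0,"gripper": -1},
    {"xyz": [0,0,-0.055],"spin": 0,"gripper": -1},
    {"xyz": [0,0,-0.085],"spin": 0,"gripper": -1},
    {"xyz": [0,0.02,-0.115],"spin": 0,"gripper": -1},
    {"xyz": [0,0.045,-0.14],"spin": 0,"gripper": -1},
    {"xyz": [0,0.07,-0.15],"spin": 0,"gripper": -1},
    {"xyz": [0,0.095,-0.15],"spin": 0,"gripper": -1},
    {"xyz": [0,0.115,-0.15],"spin": 0,"gripper": -1},
  ],
)

```text
time_s: 20.12
position: [0.5134, 0.0656, 0.2789]
eef_rot: [-0.642, 0.766, -0.003, 0.005]
contact_force: [-0.4, -0.2, -0.5]
grip_width: 0.0007
```

Run:
```python
from workcell import r
from h import *
o=r.observe()
print(o["position"],o["contact_force"],o["time_s"])
c=r.snapshot("scene");save(c,"s16");crop(c,220,110,340,230,5,"s16")
cv2.imwrite("pics/s16f.png",c["frame"][:,:,::-1])
w=r.snapshot("wrist");save(w,"w16");crop(w,0,0,512,384,1.5,"w16")
t=r.snapshot("top");save(t,"t16");cv2.imwrite("pics/t16.png",t["frame"][:,:,::-1])
```

```text
[0.51335601 0.06556635 0.27888051] [-0.38746714 -0.20591414 -0.51198228] 20.1167
```

View pics/s16.png

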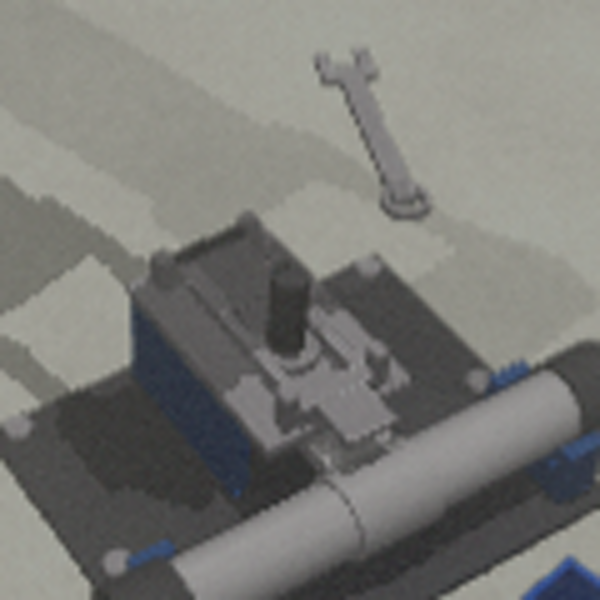

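View pics/w16.png

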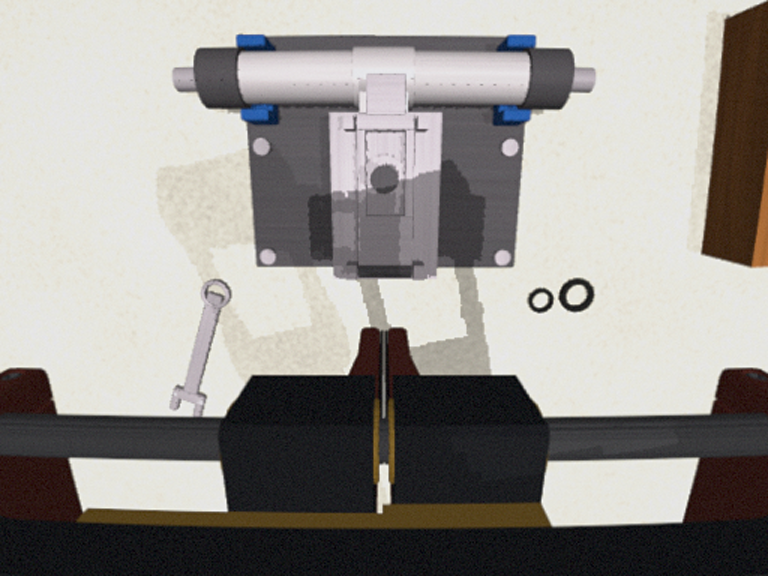

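View pics/t16.png

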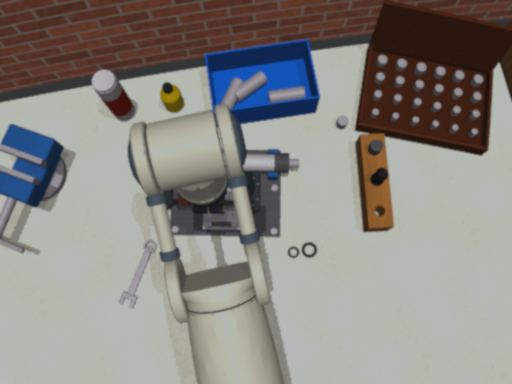

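View pics/s16f.png

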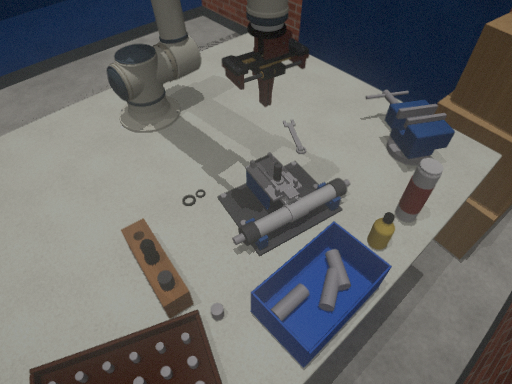

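The hasp lies level between the catch lugs with the handle standing through its window. The bystanders haven't moved. One overlay check before handing in.

Run:
```python
from workcell import r
from h import *
c=load("s16");w=load("w16")
for s,x0,y0,x1,y1,k,n in((c,250,150,310,210,10,"s16c"),(w,200,30,310,190,5,"w16c")):
    im=s["frame"][y0:y1,x0:x1];im=cv2.resize(im[:,:,::-1],None,fx=k,fy=k,interpolation=cv2.INTER_CUBIC)
    def d(P,col):
        q=((proj(s,np.array(P))-[x0,y0]+.5)*k).astype(int);cv2.polylines(im,[q.reshape(-1,1,2)],True,col,1)
    a=np.linspace(0,2*np.pi,60)
    for rr,z,col in((.010,.136,(0,255,0)),(.019,.086,(0,0,255))):
        d([jw(rr*np.cos(t),rr*np.sin(t),z,JT) for t in a],col)
    d([jw(x,y,.094,JT) for x,y in((.048,-.015),(.078,-.015),(.078,.015),(.048,.015))],(255,0,0))
    cv2.imwrite(f"pics/{n}.png",im)
o=r.observe();print(o["dq"].round(4),o["contact_force"].round(1))
```

```text
[-0.0097  0.0516 -0.016  -0.0024 -0.0164 -0.003 ] [ 0.2 -0.3 -0.5]
```

View pics/s16c.png

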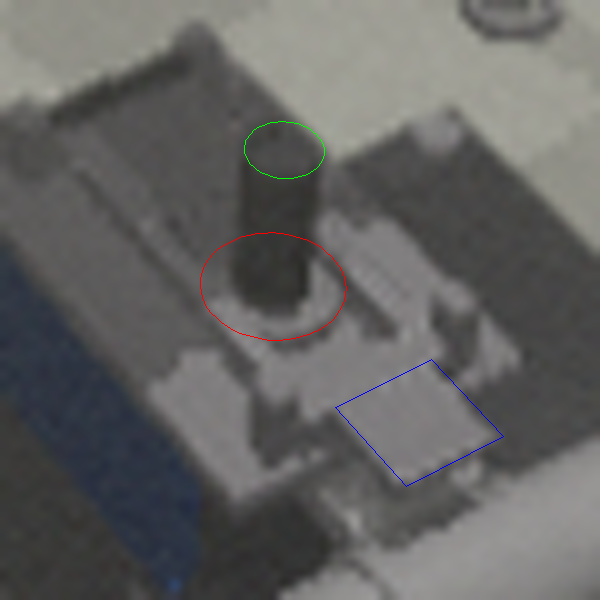

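View pics/w16c.png

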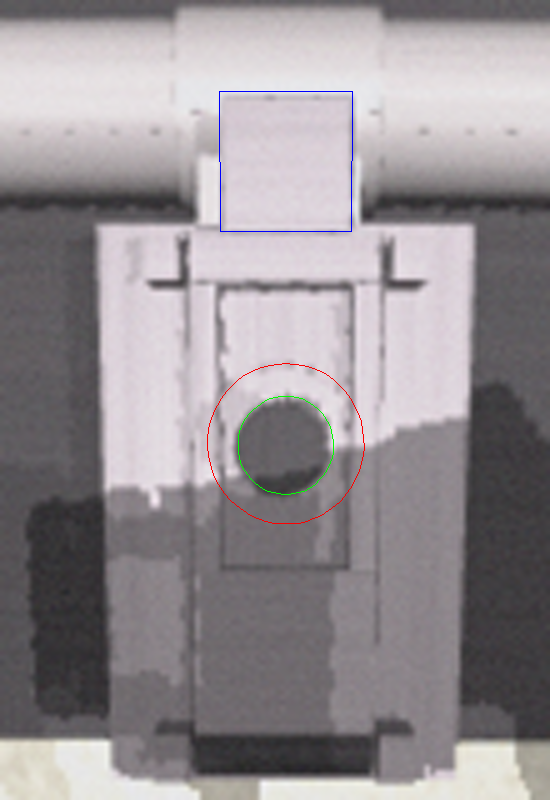

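Everything lies where the closed-hasp, drift-home model puts it. Handing in.

Run:
```python
from workcell import r
print(r.sign_off(), r.observe()["time_s"])
```

```text
the job is handed in; nothing more can be done
the job is handed in; nothing more can be done
```

The job is done and was handed in after about 20 s. The drift is home in the jig with the hasp closed over it.

- **Drift:** I took it from the stand hole nearest the robot and pushed it down until its guard rested on the plate. At the end the tool stayed at z 0.1043 m while the downward force rose from 8 to 14 N. While the shank was entering, it pressed on the hole's far edge with about 2 N, so I shifted it roughly 1 mm towards the robot and went on.
- **Rack:** I never touched the housing. I did not measure the rack's position directly; with the guard home, the straight shank runs through the whole lug, which puts the holes in line to within about 0.75 mm.
- **Hasp:** I swung it over the drift and down with the shut fingers. It met its stop at z 0.0942 m (0.094 m expected) with 8 N, and I pressed once more before backing off.
- **Last checks:** With the arm clear, outlines of the home drift and closed hasp matched the scene and wrist pictures to within about 1 px, and the hasp's bar lies between the catch lugs. The other two tools, spanner, socket and rings look unmoved.

No check failed. The scene and wrist cameras differed by 1–2 mm on positions, within their stated accuracy.

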